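Put the returned spares back in their bins

ROBOT

A 7-joint arm with a two-finger parallel gripper is mounted at the origin on the work surface. World frame = base frame: x ahead of the robot, y to its left, z up, the work surface at z = 0. Lengths are in mm, angles in rad, forces in N, time in s.
With the tool pointing down it reaches from about 400 to 875 mm from the base axis. Payload 4.4 kg.
Tool frame: the origin (TCP) lies at the very end of the fingers, on their centre line; the grasp point (between the pads) lies 19 mm behind it; y points along the fingers, z is the direction in which the jaws open and shut, and the axes are right-handed (so a half turn about y gives the same grasp; the last joint's range is limited). The gripper opens to 85 mm and grips with 20 to 120 N. Pads are 22 mm wide; open, the fingers measure 114 mm over their backs; the gripper's body (76 mm by 85 mm) begins 54 mm behind the grasp point. The pads swing forward as they close: fully open they stand 13 mm farther back than shut.
Start: joints at [1.12, 0.628, 0.038, 1.517, -0.027, 0.996, -0.02], TCP at [244.021, -602.471, 231.313] pointing down, gripper open.
Joint ranges: [-3.06, 3.06], [-0.37, 2.12], [-1.25, 1.32], [0.18, 2.47], [-1.1, 4.24], [0.23, 1.98], [-2.94, 2.94]. Speed limits (rad/s): [2.57, 2.57, 3.14, 3.14, 3.14, 3.14, 3.14].

INTERFACE

Orientations are given as [roll, pitch, yaw] about the fixed x, y, z axes, in that order (R = Rz(yaw) Ry(pitch) Rx(roll)).
In Python, from cell import ctrl, imaging, finish_job gives the robot as it stands.
- The arm moves only by the shell command python3 -m inch 'ROWS'. ROWS is JSON, one flat list of numbers, 7 for each row, row after row: the opening, from 0 (shut) to 1 (fully open), then the shift along the tool's x, y, z in cm, then the turn, a rotation vector about the tool's x, y, z in degrees. A call has 1 to 12 rows; each row is the pose to reach, as a shift and turn from the pose commanded when the call began, along the tool's axes at that moment; what a row does not reach only later rows make up. A row lasts 1/10 s, in which the tool goes at most 50 mm and 8.59 degrees, less where a joint would pass 70% of its speed; a pose out of reach is approached as far as the arm can. A call with a gripper value outside its range is refused whole. The fingers move at their own pace and stop on an object; the grip force is fixed at half the most. Time passes only in rows, so rows that repeat a pose let the fingers close. It gives the time, the measured TCP pose, the force and the opening at its end, in the units of the state.
- ctrl.read_state(): the state, without advancing time (a new reading comes with each control period).
- imaging.get_image(name): name is "side" or "top"; returns a dict with "img" (480x640x3 uint8, red, green, blue), "fx", "fy", "cx", "cy" (pixels), "dist" ([k1, k2, p1, p2, k3] as OpenCV has them; the pictures are not rectified), "R" (3x3) and "t" (3): a world point X has camera coordinates R X + t. Camera axes: x right, y down, z forward; pixel columns grow to the right and rows downward; lengths in mm; the calibration is good to about 2 mm. A picture is of the moment at which its call begins. There is no depth.
- finish_job(): hands the job in, once; it reports no verdict.
The state is a dict: "clock": time; "qpos": joint angles; "qd": joint speeds; "tau": joint torques, N m; "eef_pos": TCP position; "tool_rot": TCP orientation; "force": force on the tool from outside, world axes, zero at the start; "torque": the same for the moment, N m; "width": finger opening in mm.
Only numpy, scipy, OpenCV 4.12 (cv2) and the standard library are available. Lean on these libraries where they do the work, as an engineer would, in place of code of your own. Each camera call takes 0.05 s, during which the arm holds its last target.

TASK

The returned spare parts are piled in the steel tray. Take the pile apart from the top, one part at a time, and put each part away in the picking bin that already holds parts of its kind. Lay each one flat on the floor of its bin, in the free space in front of the stock, the same way up as it lies now, and set it down, do not drop it.

Things in the scene. Friction and masses are not known exactly. Their poses are not given: they have to be found in the camera images.
- hex_nut: Top of the pile: plain steel hexagon nut lying flat, 36 mm across flats, 42 across corners, 21 high, 24 bore, about 110 g. Origin: centre of its underside; z is its axis, up; x and the directions 60 and 120 degrees from it are square to flats.
- trolley_wheel: Second in the pile: trolley wheel lying flat, black tyre and white centre, 50 mm diameter, 24 thick, about 70 g. Origin: centre of its underside; z is its axle, up.
- machine_pad: Third in the pile: square black rubber machine pad with a steel sheet in the middle of its thickness, 60 x 60 mm, 22 thick, about 150 g. Origin: centre of its underside; x and y are square to its sides, z up.
- junction_box: Bottom of the pile, lying on the tray's floor: closed cast-aluminium junction box with four lid screws, 104 mm long (its x axis) x 66 wide (y) x 36 high, about 240 g. Origin: centre of its underside; z up.
- returns_tray: Flat dark steel tray that the pile lies on, fixed to the bench, 172 mm (its x axis) x 132 (y) outside, floor 3 thick, rim 10 high and 3 thick. Origin: centre of its underside.
- nut_bin: Fixed blue open picking bin, 172 mm long (x) x 132 wide (y) outside; floor and walls 4 thick. Front wall (-x, blank card) 25 high, back 50, sides 45, front third 25. Origin: centre of underside. Known by its stock: five hexagon nuts in two layers, 42 high, fixed at the back. Free floor: x = -82 to 40, y = -62 to 62, middle x = -20, y = 0.
- wheel_bin: Fixed blue open picking bin, 172 mm long (x) x 132 wide (y) outside; floor and walls 4 thick. Front wall (-x, blank card) 25 high, back 50, sides 45, front third 25. Origin: centre of underside. Known by its stock: three trolley wheels lying flat, up to 49 high, fixed at the back. Free floor: x = -82 to 30, y = -62 to 62, middle x = -25, y = 0.
- pad_bin: Fixed blue open picking bin, 172 mm long (x) x 132 wide (y) outside; floor and walls 4 thick. Front wall (-x, blank card) 25 high, back 50, sides 45, front third 25. Origin: centre of underside. Known by its stock: three rubber machine pads standing on edge, 60 high, fixed at the back. Free floor: x = -82 to 35, y = -62 to 62, middle x = -23, y = 0.
- box_bin: Fixed blue open picking bin, 172 mm long (x) x 132 wide (y) outside; floor and walls 4 thick. Front wall (-x, blank card) 25 high, back 50, sides 45, front third 25. Origin: centre of underside. Known by its stock: one junction box standing on its long side, 66 high, fixed at the back. Free floor: x = -82 to 44, y = -62 to 62, middle x = -19, y = 0.
Things that resemble listed ones, but are neither listed nor needed, are in the scene too. Leave any purple look-alike of the trolley_wheel alone.

How it is judged (in metres and radians):
On the way, in this order (a step that is already met when the one before it is completed fails the run):
1. the nut lies flat on the floor of its own bin, let go (x of hex_nut in the frame of nut_bin between -0.082 and 0.082 m and y of hex_nut in the frame of nut_bin between -0.062 and 0.062 m and z of hex_nut in the frame of nut_bin between 0 and 0.008 m and angle between hex_nut's own z axis and vertical below 0.1 rad and contact force between the fingers and hex_nut below 0.1 N), for 0.2 s.
2. the wheel lies flat on the floor of its own bin, let go (x of trolley_wheel in the frame of wheel_bin between -0.082 and 0.082 m and y of trolley_wheel in the frame of wheel_bin between -0.062 and 0.062 m and z of trolley_wheel in the frame of wheel_bin between 0 and 0.008 m and angle between trolley_wheel's own z axis and vertical below 0.1 rad and contact force between the fingers and trolley_wheel below 0.1 N), for 0.2 s.
3. the pad lies flat on the floor of its own bin, let go (x of machine_pad in the frame of pad_bin between -0.082 and 0.082 m and y of machine_pad in the frame of pad_bin between -0.062 and 0.062 m and z of machine_pad in the frame of pad_bin between 0 and 0.008 m and angle between machine_pad's own z axis and vertical below 0.1 rad and contact force between the fingers and machine_pad below 0.1 N), for 0.2 s.
4. the junction box lies flat on the floor of its own bin, let go (x of junction_box in the frame of box_bin between -0.082 and 0.082 m and y of junction_box in the frame of box_bin between -0.062 and 0.062 m and z of junction_box in the frame of box_bin between 0 and 0.008 m and angle between junction_box's own z axis and vertical below 0.1 rad and contact force between the fingers and junction_box below 0.1 N), for 0.2 s.
At the end, for the whole second after the job is handed in: Each of the four parts is at rest within the walls of the bin of its own kind, flat on the bin's floor (underside within 4 mm of the floor, tilted less than about 6 degrees, same way up as at the start), and let go (x of hex_nut in the frame of nut_bin between -0.082 and 0.082 m and y of hex_nut in the frame of nut_bin between -0.062 and 0.062 m and z of hex_nut in the frame of nut_bin between 0 and 0.008 m and angle between each of hex_nut, trolley_wheel, machine_pad, junction_box's own z axis and vertical below 0.1 rad and linear speed of each of hex_nut, trolley_wheel, machine_pad, junction_box below 0.02 m/s and angular speed of each of hex_nut, trolley_wheel, machine_pad, junction_box below 0.2 rad/s and x of trolley_wheel in the frame of wheel_bin between -0.082 and 0.082 m and y of trolley_wheel in the frame of wheel_bin between -0.062 and 0.062 m and z of trolley_wheel in the frame of wheel_bin between 0 and 0.008 m and x of machine_pad in the frame of pad_bin between -0.082 and 0.082 m and y of machine_pad in the frame of pad_bin between -0.062 and 0.062 m and z of machine_pad in the frame of pad_bin between 0 and 0.008 m and x of junction_box in the frame of box_bin between -0.082 and 0.082 m and y of junction_box in the frame of box_bin between -0.062 and 0.062 m and z of junction_box in the frame of box_bin between 0 and 0.008 m); the robot touches nothing.
It fails at once if the nut is dropped or thrown (moving faster than 0.8 m/s, a fall of 3 cm, while not held) (linear speed of hex_nut above 0.8 m/s and contact force between the fingers and hex_nut below 0.1 N).
It fails at once if the wheel is dropped or thrown (moving faster than 0.8 m/s, a fall of 3 cm, while not held) (linear speed of trolley_wheel above 0.8 m/s and contact force between the fingers and trolley_wheel below 0.1 N).
It fails at once if the pad is dropped or thrown (moving faster than 0.8 m/s, a fall of 3 cm, while not held) (linear speed of machine_pad above 0.8 m/s and contact force between the fingers and machine_pad below 0.1 N).
It fails at once if the junction box is dropped or thrown (moving faster than 0.8 m/s, a fall of 3 cm, while not held) (linear speed of junction_box above 0.8 m/s and contact force between the fingers and junction_box below 0.1 N).
It also fails if it takes over 120 s, if anything falls off the work surface, if the arm or the gripper's body presses on something with over 40 N, if the wrist force passes 120 N, or if a joint passes its speed limit or range.

## Working session

There is one attempt and no reset: what is moved stays moved. The work goes in short steps, Python scripts to look and compute and a shell command to move; the robot and the scene stay as the last step left them, time stands still between calls to the robot, and variables do not carry over. Pictures are saved under pics/ and viewed, and the job is handed in when it is done.

```bash
ls; mkdir -p pics; python3 - <<'E'
from cell import ctrl, imaging
import cv2
s=ctrl.read_state();print(s)
for n in("side","top"):
    d=imaging.get_image(n);cv2.imwrite(f"pics/{n}0.png",d["img"][:,:,::-1]);print({k:v for k,v in d.items() if k!="img"})
E
```

```text
pics
{'clock': 0.0, 'qpos': array([ 1.12018098,  0.62933656,  0.03843534,  1.51838247, -0.02699069,
        0.99627078, -0.02001311]), 'qd': array([ 0.00047185, -0.00108676, -0.00026464, -0.00142083, -0.00104147,
       -0.00047855, -0.00030045]), 'tau': array([ 8.16593056e-04, -5.63396144e+01,  1.22643046e+00, -1.93442738e+01,
        1.09215238e-02,  1.04006269e-02, -6.60388693e-06]), 'eef_pos': array([ 243.79613795, -601.87552812,  230.39052773]), 'tool_rot': array([-1.57267543e+00, -2.84144925e-05, -2.75678030e+00]), 'force': array([ 0.30919435, -0.68639543, -0.11728285]), 'torque': array([0.00523904, 0.00753582, 0.0382099 ]), 'width': 85.38798274788715}
{'fx': 538.6604825231752, 'fy': 538.6604825231752, 'cx': 326.7664534756913, 'cy': 239.96274134576092, 'dist': array([-0.00320462,  0.        ,  0.        ,  0.        ,  0.        ]), 'R': array([[-0.94350673, -0.33059498, -0.02240546],
       [-0.17261753,  0.54811006, -0.8184    ],
       [ 0.28283959, -0.76829833, -0.57421202]]), 't': array([511.7393728 , 173.91284108, 962.54403942])}
{'fx': 606.9762185383213, 'fy': 606.9762185383213, 'cx': 316.07896647472904, 'cy': 234.96027622906027, 'dist': array([0.06097571, 0.        , 0.        , 0.        , 0.        ]), 'R': array([[ 0.01790946, -0.99964075, -0.01994065],
       [-0.99466941, -0.01578773, -0.10189951],
       [ 0.10154808,  0.02165932, -0.99459482]]), 't': array([   4.29076532,  545.8127247 , 1299.34635458])}
```

View pics/top0.png

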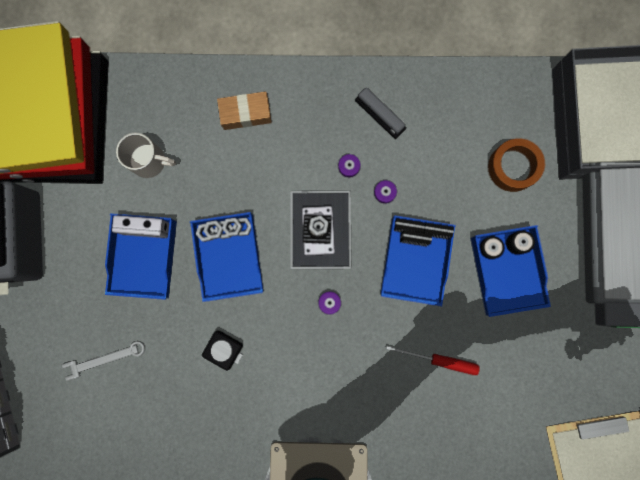

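View pics/side0.png

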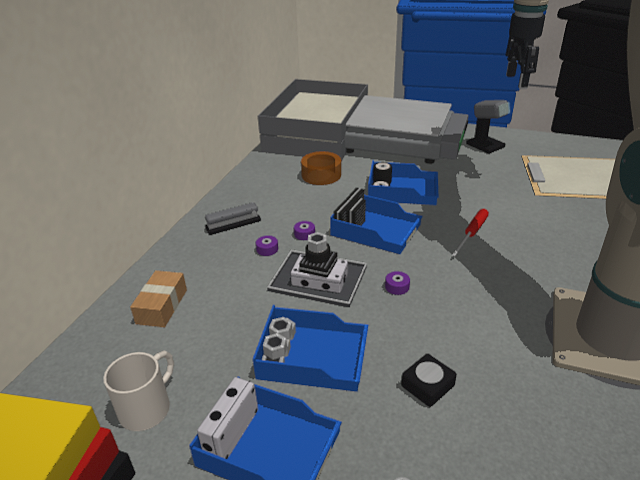

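The top view shows, left to right, the box bin (140,255), nut bin (228,255), tray and pile (320,230), pad bin (417,260) and wheel bin (512,270). The side view confirms the stock in each. Next I'll zoom in on the pile.

```bash
cat > h.py <<'E'
import numpy as np, cv2
from cell import ctrl, imaging
def ray(d,uv):
    K=np.array([[d["fx"],0,d["cx"]],[0,d["fy"],d["cy"]],[0,0,1]])
    p=cv2.undistortPoints(np.array(uv,float).reshape(-1,1,2),K,np.array(d["dist"])).reshape(-1,2)
    v=np.c_[p,np.ones(len(p))]@d["R"]; c=-d["R"].T@d["t"]
    return c,v
def plane(d,uv,z):
    c,v=ray(d,uv); return c+v*((z-c[2])/v[:,2])[:,None]
def proj(d,X):
    K=np.array([[d["fx"],0,d["cx"]],[0,d["fy"],d["cy"]],[0,0,1]])
    return cv2.projectPoints(np.array(X,float).reshape(-1,1,3),cv2.Rodrigues(d["R"])[0],d["t"],K,np.array(d["dist"]))[0].reshape(-1,2)
def crop(n,name,x0,y0,w,h,s):
    d=imaging.get_image(n)
    cv2.imwrite(name,cv2.resize(d["img"][y0:y0+h,x0:x0+w,::-1],None,fx=s,fy=s,interpolation=cv2.INTER_CUBIC)); return d
E
python3 - <<'E'
from h import *
d=crop("top","pics/t1.png",280,180,80,100,6)
a=cv2.imread("pics/t1.png")
d=crop("side","pics/s1.png",260,220,115,90,6)
img=imaging.get_image("top")
im=img["img"];hsv=cv2.cvtColor(im,cv2.COLOR_RGB2HSV)
m=cv2.inRange(hsv,(105,150,60),(125,255,255))
cs,_=cv2.findContours(cv2.morphologyEx(m,cv2.MORPH_CLOSE,np.ones((7,7))),cv2.RETR_EXTERNAL,cv2.CHAIN_APPROX_NONE)
for c in cs:
    if cv2.contourArea(c)>2000: 
        r=cv2.minAreaRect(c);print(r, cv2.boxPoints(r).round(1).tolist())
E
```

```text
((512.5811157226562, 270.4864807128906), (82.69268798828125, 65.43080139160156), 80.53767395019531) [[473.5, 235.10000610351562], [538.0999755859375, 224.3000030517578], [551.5999755859375, 305.8999938964844], [487.1000061035156, 316.6000061035156]]
((417.5810852050781, 260.4814453125), (63.35626983642578, 82.46813201904297), 8.880660057067871) [[379.8999938964844, 296.29998779296875], [392.6000061035156, 214.89999389648438], [455.20001220703125, 224.60000610351562], [442.5, 306.1000061035156]]
((137.4112091064453, 256.1170349121094), (64.10445404052734, 81.3375015258789), 3.5035314559936523) [[102.9000015258789, 294.79998779296875], [107.9000015258789, 213.60000610351562], [171.89999389648438, 217.5], [166.89999389648438, 298.70001220703125]]
((226.2123260498047, 256.30120849609375), (81.37427520751953, 62.64860534667969), 81.38435363769531) [[189.10000610351562, 220.8000030517578], [251.10000610351562, 211.39999389648438], [263.29998779296875, 291.79998779296875], [201.3000030517578, 301.20001220703125]]
```

View pics/t1.png

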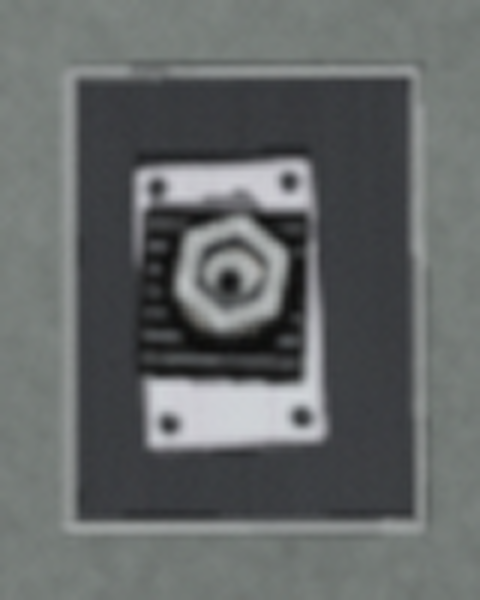

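View pics/s1.png

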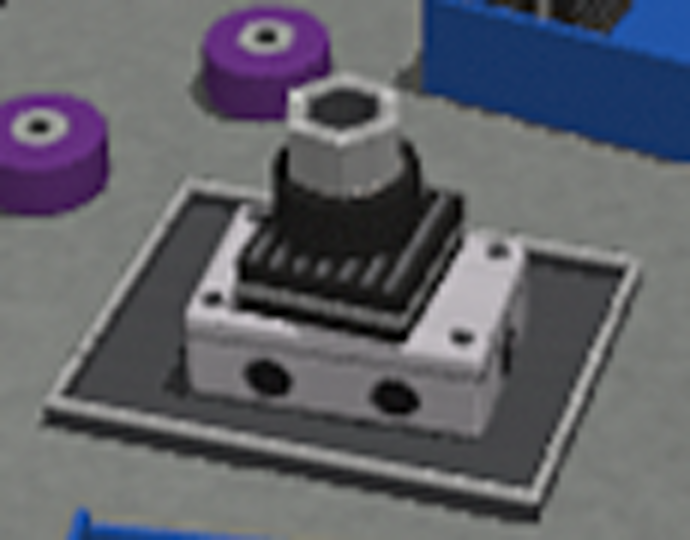

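The nut hexagon is centred at about (318.7,225.4) in the full top picture. The pile stack is clear in both views. Next I'll locate it exactly and view the bins.

```bash
python3 - <<'E'
from h import *
d=crop("top","pics/t2.png",95,200,180,110,4.4)
d=crop("top","pics/t3.png",372,200,190,125,4.2)
print("cam",-d["R"].T@d["t"])
g=cv2.cvtColor(d["img"],cv2.COLOR_RGB2GRAY)
o=np.array([280,180]);
hexv=np.array([(237,212),(288,240),(282,302),(225,333),(177,300),(182,243)])/6+o-0.5+0.08
print("nut top",plane(d,hexv,106).round(1).tolist(),plane(d,[hexv.mean(0)],106))
box=np.array([(135,165),(308,160),(326,440),(148,448)])/6+o-.4
P=plane(d,box,39);print("box",P.round(1).tolist(),P.mean(0))
pad=np.array([(147,210),(307,212),(302,382),(139,374)])/6+o-.4
P=plane(d,pad,61);print("pad",P.round(1).tolist(),P.mean(0))
tr=np.array([(68,70),(416,70),(424,528),(68,528)])/6+o-.4
P=plane(d,tr,10);print("tray",P.round(1).tolist(),P.mean(0))
s=imaging.get_image("side");o=np.array([260,220])
hs=np.array([(288,92),(345,70),(402,90),(397,125),(342,143),(290,122)])/6+o-.4
P=plane(s,hs,106);print("nut side",P.round(1).tolist(),P.mean(0))
E
```

```text
cam [ 410.88024403  -15.23659343 1348.0267659 ]
nut top [[579.4, 6.4, 106.0], [569.9, -11.3, 106.0], [548.5, -9.6, 106.0], [537.5, 9.7, 106.0], [548.6, 26.4, 106.0], [568.3, 25.1, 106.0]] [[558.68500465   7.77585022 106.        ]]
box [[605.1, 44.8, 39.0], [607.8, -18.0, 39.0], [506.1, -26.0, 39.0], [502.2, 38.1, 39.0]] [555.30178464   9.73326701  39.        ]
pad [[585.7, 39.2, 61.0], [585.8, -17.8, 61.0], [525.0, -17.0, 61.0], [526.9, 40.9, 61.0]] [555.84507994  11.31130323  61.        ]
tray [[644.7, 71.8, 10.0], [646.6, -57.6, 10.0], [476.5, -62.6, 10.0], [474.3, 68.1, 10.0]] [560.50001989   4.91606099  10.        ]
nut side [[578.1, 5.0, 106.0], [564.7, -12.7, 106.0], [542.8, -7.4, 106.0], [537.7, 12.0, 106.0], [551.2, 26.8, 106.0], [571.4, 20.8, 106.0]] [557.6593969    7.40985798 106.        ]
```

View pics/t2.png

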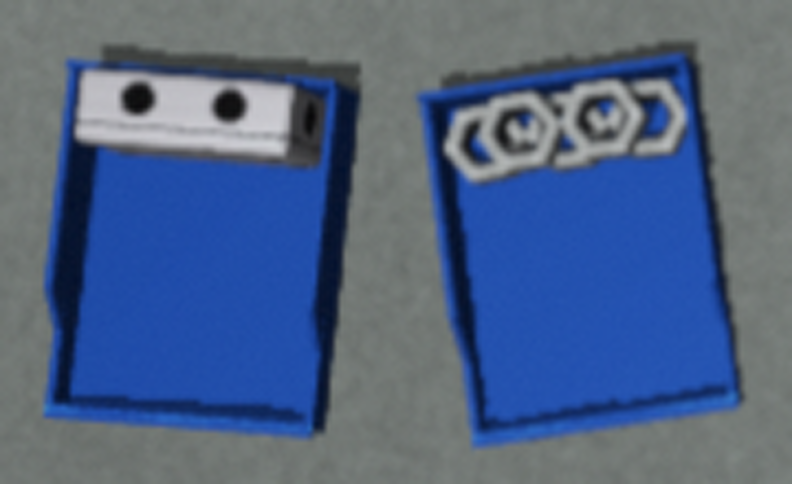

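View pics/t3.png

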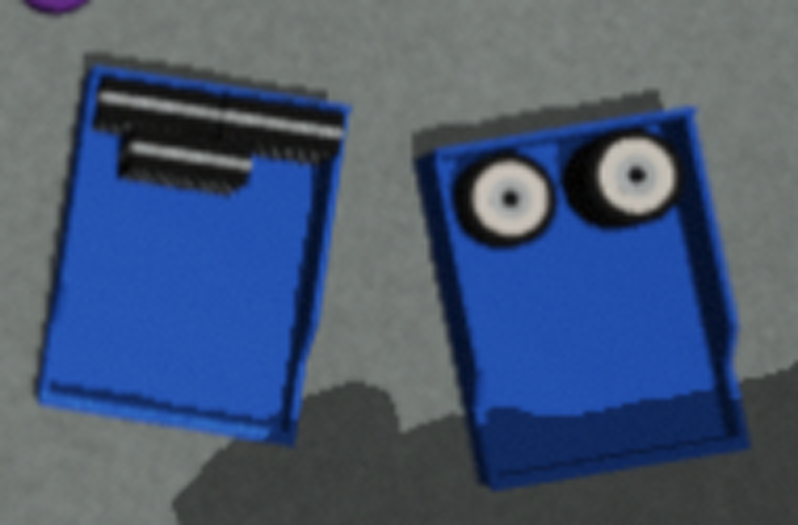

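```bash
cat >> h.py <<'E'
def plan(x,y,z,jaw,st=None):
    """rows' shift (cm, tool axes) and turn about tool y (deg) to reach TCP xyz with jaw axis heading jaw(deg, mod 180)"""
    from scipy.spatial.transform import Rotation as Ro
    s=ctrl.read_state(); R=Ro.from_euler("xyz",s["tool_rot"]).as_matrix()
    sh=R.T@(np.array([x,y,z])-s["eef_pos"])/10
    h=np.degrees(np.arctan2(R[1,2],R[0,2])); dj=(jaw-h+90)%180-90
    print("tcp",s["eef_pos"].round(1),"jaw",round(h,1),"F",s["force"].round(1),"w",round(s["width"],1),"t",s["clock"])
    print("shift cm",sh.round(2),"turn y",round(-dj,1), "tool-y vs down",R[:,1].round(3),"q7",s["qpos"][6].round(2))
E
python3 - <<'E'
from h import *
d=imaging.get_image("top")
def b(name,o,s,back,front):
    B=plane(d,np.array(back)/s+o-.4,50);F=plane(d,np.array(front)/s+o-.4,25)
    P=np.vstack([B,F[::-1]])  # BL BR FR FL
    c=P.mean(0)[:2]; ax=(B.mean(0)-F.mean(0))[:2]; yw=np.degrees(np.arctan2(ax[1],ax[0]))
    l=(B[0]-B[1])[:2]; l2=(F[0]-F[1])[:2]
    print(name,"c",c.round(1),"yaw",yw.round(1),"len",np.linalg.norm(ax).round(1),"w",np.linalg.norm(l).round(1),np.linalg.norm(l2).round(1),"yaw from back",(np.degrees(np.arctan2(l[1],l[0]))-90).round(1))
b("box",np.array([95,200]),4.4,[(70,62),(337,80)],[(47,415),(310,432)])
b("nut",np.array([95,200]),4.4,[(422,97),(687,57)],[(477,440),(738,402)])
b("pad",np.array([372,200]),4.2,[(95,68),(348,105)],[(42,400),(293,440)])
b("whl",np.array([372,200]),4.2,[(437,155),(692,112)],[(490,487),(747,445)])
g=cv2.cvtColor(d["img"],cv2.COLOR_RGB2GRAY)[200:240,300:340]
m=(cv2.resize(g,None,fx=8,fy=8,interpolation=cv2.INTER_CUBIC)>120).astype(np.uint8)
cs,_=cv2.findContours(m,cv2.RETR_EXTERNAL,cv2.CHAIN_APPROX_NONE)
for c in cs:
    if cv2.contourArea(c)>8000 and cv2.pointPolygonTest(c,(150,204),False)>=-1:
        q=c.reshape(-1,2)/8+[300,200]-.44; P=plane(d,q,106)[:,:2]
        P=cv2.convexHull(P.astype(np.float32)).reshape(-1,2)
        a=np.arange(0,180,1.); w=[np.ptp(P@[np.cos(t),np.sin(t)]) for t in np.radians(a)]
        w=np.array(w);f=w[:60]+w[60:120]+w[120:]
        print(cv2.contourArea(c),P.min(0),P.max(0),"flat normal mod60",a[f.argmin()],f.min()/3,f.max()/3, w[[75,80,85,90,95]].round(1))
plan(558,7.5,200,84)
E
```

```text
box c [493.  397.8] yaw -3.9 len 172.5 w 131.0 129.7 yaw from back -3.0
nut c [495.2 206.1] yaw 9.3 len 169.7 w 131.3 129.9 yaw from back 9.6
pad c [ 494.  -206.4] yaw -8.0 len 171.4 w 129.3 129.3 yaw from back -7.6
whl c [ 474.1 -406.1] yaw 10.7 len 169.7 w 129.3 130.7 yaw from back 10.6
16514.0 [538.52234 -10.66413] [578.05756   26.850683] flat normal mod60 20.0 36.63057231263769 39.95231673859783 [37.  36.1 36.9 37.5 38.2]
12457.0 [570.48785  -20.159163] [598.1457   42.00346] flat normal mod60 8.0 49.02538915132984 52.2851905452841 [62.9 63.1 62.9 62.2 61.9]
tcp [ 244.  -602.4  231.2] jaw -68.0 F [ 0.3 -0.3  0. ] w 85.7 t 0.45
shift cm [-52.     3.13 -44.75] turn y 28.0 tool-y vs down [-0.  0. -1.] q7 -0.02
```

The geometry agrees with the known sizes (hexagon 36.6 across flats, bins about 171 x 130). I'll move above the nut with the jaw heading at 80°.

```bash
python3 -m inch '[1,-1,0,-1,0,1,0, 0.65,-4,0.5,-3.5,0,4,0, 0.65,-7.5,0.8,-6.5,0,7,0, 0.65,-11,1,-9.5,0,10,0, 0.65,-14.5,1.2,-12.5,0,14,0, 0.65,-18,1.4,-15.5,0,18,0, 0.65,-21.5,1.6,-18.5,0,22,0, 0.65,-25,1.8,-21.5,0,26,0, 0.65,-28.5,2,-24.5,0,30,0, 0.65,-31,2.2,-26.7,0,32,0, 0.65,-32.5,2.2,-28,0,32,0, 0.65,-33,2.2,-28.4,0,32,0]'; python3 -c "
from h import *
plan(558.3,8,180,80)"
```

```text
clock: 1.65
eef_pos: [444.6, -212.7, 209.4]
tool_rot: [-1.572, 0.0, 2.973]
force: [-0.2, -0.4, -0.2]
width: 55.7
tcp [ 444.6 -212.7  209.4] jaw -99.7 F [-0.2 -0.4 -0.2] w 55.7 t 1.65
shift cm [ -7.49   2.97 -23.67] turn y 0.3 tool-y vs down [ 0.001  0.001 -1.   ] q7 -1.23
```

```bash
python3 -m inch '[0.65,-0.5,0.2,-1.5,0,0,0, 0.65,-1.5,0.6,-5,0,0,0, 0.65,-2.7,1.2,-8.5,0,0,0, 0.65,-3.8,1.7,-12,0,0,0, 0.65,-4.9,2.1,-15.5,0,0,0, 0.65,-6,2.5,-19,0,0,0, 0.65,-6.8,2.8,-21.5,0,0,0, 0.65,-7.3,2.9,-23,0,0,0, 0.65,-7.5,3,-23.7,0,0,0, 0.65,-7.5,3,-23.7,0,0,0, 0.65,-7.5,3,-23.7,0,0,0]'; python3 -c "
from h import *
plan(558.3,8,88.5,80)
crop('side','pics/s2.png',230,130,200,150,4)
crop('top','pics/t4.png',270,170,110,90,6)"
```

```text
clock: 2.75
eef_pos: [557.6, 3.1, 179.5]
tool_rot: [-1.57, -0.0, 2.966]
force: [-0.0, -0.0, -0.8]
width: 55.2
tcp [557.6   3.1 179.5] jaw -100.1 F [-0.  -0.  -0.8] w 55.2 t 2.75
shift cm [ 0.02  9.1  -0.51] turn y -0.1 tool-y vs down [-0.    -0.001 -1.   ] q7 -1.67
```

View pics/s2.png

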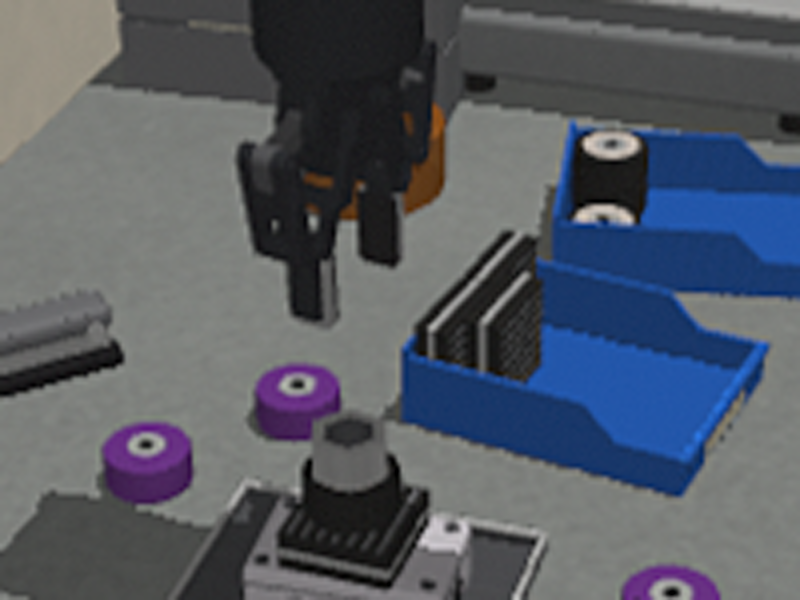

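The fingers stand open above the pile (tips at about (313,323) and (380,265) in the crop). The nut, at (347,440) in the crop, is undisturbed. Descending.

```bash
python3 -m inch '[0.65,0,0.3,0,0,0,0, 0.65,0,1.5,0,0,0,0, 0.65,0,3.5,0,0,0,0, 0.65,0,5.5,0,0,0,0, 0.65,0,7,0,0,0,0, 0.65,0,7.5,0,0,0,0, 0.65,0,7.5,0,0,0,0, 0.65,0,7.5,0,0,0,0]'; python3 -c "
from h import *
plan(558.3,8,88.5,80)
crop('side','pics/s3.png',260,170,120,120,5)
"
```

```text
clock: 3.65
eef_pos: [558.5, 5.0, 104.6]
tool_rot: [-1.571, 0.001, 2.968]
force: [0.5, -0.3, -0.4]
width: 55.5
tcp [558.5   5.  104.6] jaw -100.0 F [ 0.5 -0.3 -0.4] w 55.5 t 3.65
shift cm [ 0.07  1.61 -0.3 ] turn y 0.0 tool-y vs down [ 0.001 -0.    -1.   ] q7 -1.65
```

View pics/s3.png

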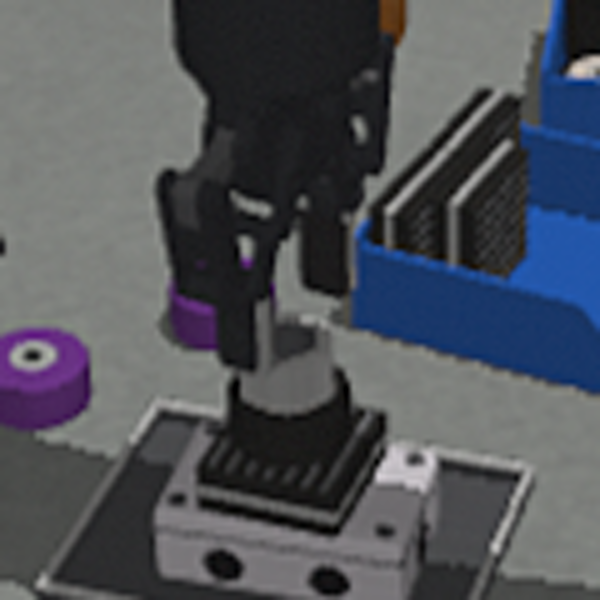

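The nut is between the fingers. I'll shift 3 mm, descend 16 mm and close.

```bash
python3 -m inch '[0.65,0,0.3,-0.3,0,0,0, 0.65,0,0.9,-0.3,0,0,0, 0.65,0,1.5,-0.3,0,0,0, 0.65,0,1.6,-0.3,0,0,0, 0.65,0,1.6,-0.3,0,0,0, 0.45,0,1.6,-0.3,0,0,0, 0.4,0,1.6,-0.3,0,0,0, 0,0,1.6,-0.3,0,0,0, 0,0,1.6,-0.3,0,0,0, 0,0,1.6,-0.3,0,0,0, 0,0,1.6,-0.3,0,0,0]'; python3 -c "
from h import *
plan(558.3,8,88.5,80)
crop('side','pics/s4.png',260,170,120,120,5)
"
```

```text
clock: 4.8
eef_pos: [558.8, 7.8, 88.7]
tool_rot: [-1.571, 0.001, 2.968]
force: [-0.7, -0.3, 6.1]
width: 34.4
tcp [558.8   7.8  88.7] jaw -100.0 F [-0.7 -0.3  6.1] w 34.4 t 4.8
shift cm [ 0.05  0.02 -0.01] turn y 0.0 tool-y vs down [ 0. -0. -1.] q7 -1.65
```

View pics/s4.png

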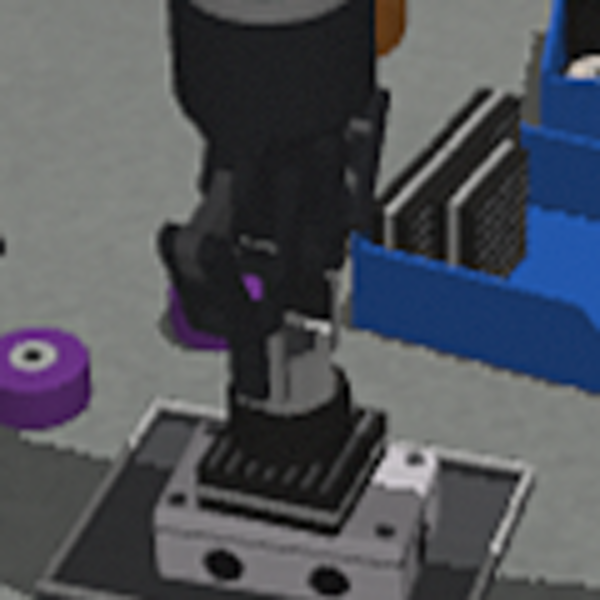

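Gripped at 34.4 mm. Lifting and checking.

```bash
python3 -m inch '[0,0,-0.2,0,0,0,0, 0,0,-0.6,0,0,0,0, 0,0,-1.2,0,0,0,0, 0,0,-2,0,0,0,0, 0,0,-3,0,0,0,0, 0,0,-4.5,0,0,0,0, 0,0,-6,0,0,0,0, 0,0,-7,0,0,0,0, 0,0,-7.5,0,0,0,0, 0,0,-7.6,0,0,0,0, 0,0,-7.6,0,0,0,0]'; python3 -c "
from h import *
plan(475.5,202.8,160,99.5)
crop('side','pics/s5.png',250,120,140,160,4)
"
```

```text
clock: 5.95
eef_pos: [558.4, 8.1, 164.1]
tool_rot: [-1.571, -0.0, 2.968]
force: [0.6, 0.5, -1.1]
width: 34.3
tcp [558.4   8.1 164.1] jaw -100.0 F [ 0.6  0.5 -1.1] w 34.3 t 5.95
shift cm [ 11.53   0.42 -17.75] turn y -19.5 tool-y vs down [-0.  0. -1.] q7 -1.67
```

View pics/s5.png

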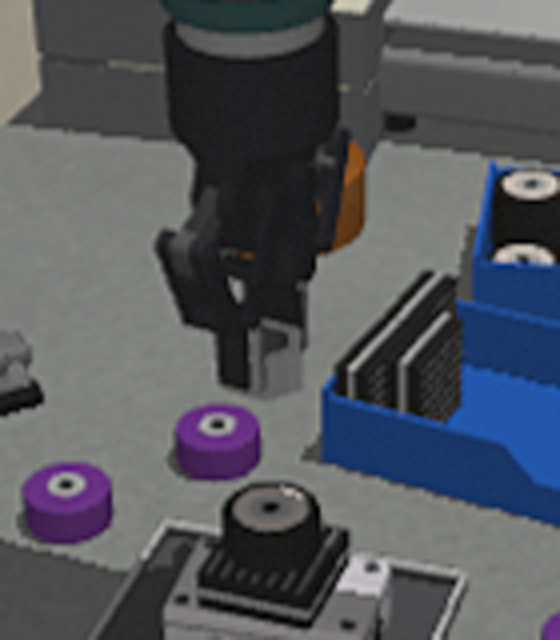

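The nut is held flat between the fingers, and the wheel at (270,505) in the crop stays put. I'll move over the nut bin.

```bash
python3 -m inch '[0,0.4,0,-0.7,0,-1,0, 0,1.6,0.1,-2.5,0,-3,0, 0,3.2,0.1,-5,0,-6,0, 0,5,0.2,-7.7,0,-9,0, 0,6.8,0.3,-10.4,0,-12,0, 0,8.5,0.4,-13.1,0,-15,0, 0,10,0.4,-15.4,0,-18,0, 0,11,0.4,-16.9,0,-19.5,0, 0,11.4,0.4,-17.6,0,-19.5,0, 0,11.5,0.4,-17.8,0,-19.5,0, 0,11.5,0.4,-17.8,0,-19.5,0, 0,11.5,0.4,-17.8,0,-19.5,0]'; python3 -c "
from h import *
plan(475.5,202.8,20,99.5)
"
```

```text
clock: 7.2
eef_pos: [476.7, 201.9, 160.3]
tool_rot: [-1.57, 0.0, -2.977]
force: [-0.4, 0.1, -1.9]
width: 34.8
tcp [476.7 201.9 160.3] jaw -80.6 F [-0.4  0.1 -1.9] w 34.8 t 7.2
shift cm [ 0.1  14.03 -0.12] turn y -0.1 tool-y vs down [ 0.    -0.001 -1.   ] q7 -1.78
```

```bash
python3 -m inch '[0,0,0.5,0,0,0,0, 0,0,2,0,0,0,0, 0,0,4.5,0,0,0,0, 0,0,7.5,0,0,0,0, 0,0,10,0,0,0,0, 0,0,12,0,0,0,0, 0,0,13.3,0,0,0,0, 0,0,13.8,0,0,0,0, 0,0,14,0,0,0,0, 0,0,14,0,0,0,0, 0,0,14,0,0,0,0]'; python3 -c "
from h import *
plan(475.5,202.8,8,99.5)
crop('side','pics/s6.png',240,270,140,130,5)
crop('top','pics/t6.png',180,190,100,120,5)
"
```

```text
clock: 8.3
eef_pos: [476.8, 203.5, 21.1]
tool_rot: [-1.571, 0.002, -2.975]
force: [-0.1, -0.0, -1.2]
width: 34.5
tcp [476.8 203.5  21.1] jaw -80.5 F [-0.1 -0.  -1.2] w 34.5 t 8.3
shift cm [0.14 1.31 0.05] turn y 0.0 tool-y vs down [ 0.002  0.001 -1.   ] q7 -1.76
```

View pics/s6.png

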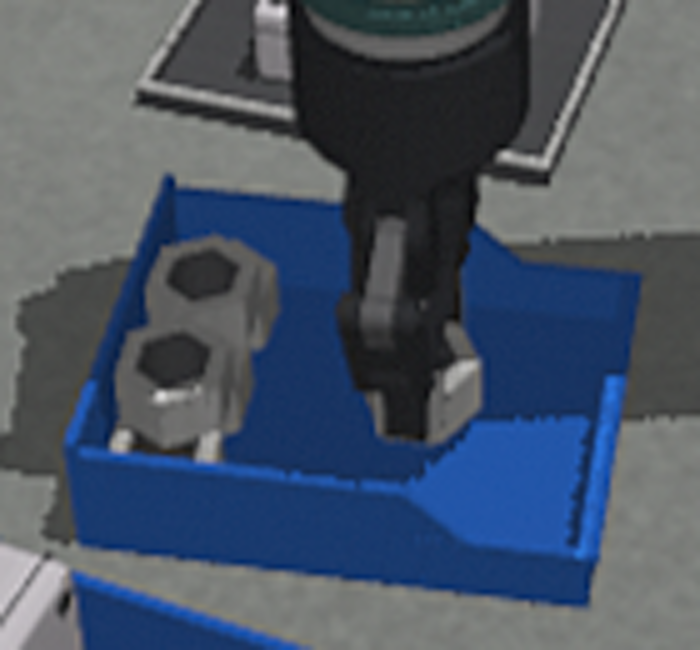

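The nut hangs inside the bin's front space, clear of the stock. Lowering in small steps.

```bash
python3 -m inch '[0,0,0.4,0,0,0,0, 0,0,0.8,0,0,0,0, 0,0,1.1,0,0,0,0, 0,0,1.2,0,0,0,0, 0,0,1.25,0,0,0,0, 0,0,1.3,0,0,0,0, 0,0,1.3,0,0,0,0]'; python3 -m inch '[0,0,0.05,0,0,0,0,0,0,0.1,0,0,0,0,0,0,0.1,0,0,0,0]'
```

```text
clock: 9.1
eef_pos: [475.9, 203.1, 7.7]
tool_rot: [-1.571, -0.0, -2.975]
force: [-1.1, -0.3, 4.8]
width: 34.1
clock: 9.4
eef_pos: [475.9, 203.1, 7.6]
tool_rot: [-1.571, -0.0, -2.975]
force: [-4.3, -1.3, 14.3]
width: 34.6
```

Floor contact (14 N). Opening, then rising.

```bash
python3 -m inch '[0.45,0,-0.05,0,0,0,0,0.55,0,-0.05,0,0,0,0,0.7,0,-0.05,0,0,0,0,0.7,0,-0.1,0,0,0,0,0.7,0,-0.1,0,0,0,0,0.7,0,-0.5,0,0,0,0,0.7,0,-1.5,0,0,0,0,0.7,0,-4,0,0,0,0,0.7,0,-7,0,0,0,0,0.7,0,-10.5,0,0,0,0,0.7,0,-13.5,0,0,0,0,0.7,0,-15,0,0,0,0]'; python3 -c "
from h import *
crop('side','pics/s7.png',240,220,140,170,4)
crop('top','pics/t7.png',180,180,170,120,4)
plan(555,11,150,84)"
```

```text
clock: 10.6
eef_pos: [477.3, 203.7, 159.8]
tool_rot: [-1.572, 0.005, -2.975]
force: [0.5, -0.4, 0.3]
width: 59.6
tcp [477.7 203.9 159.3] jaw -80.5 F [ 0.2 -0.8 -0.4] w 59.8 t 10.7
shift cm [-4.42  0.92 20.31] turn y 15.5 tool-y vs down [ 0.005  0.003 -1.   ] q7 -1.78
```

View pics/s7.png

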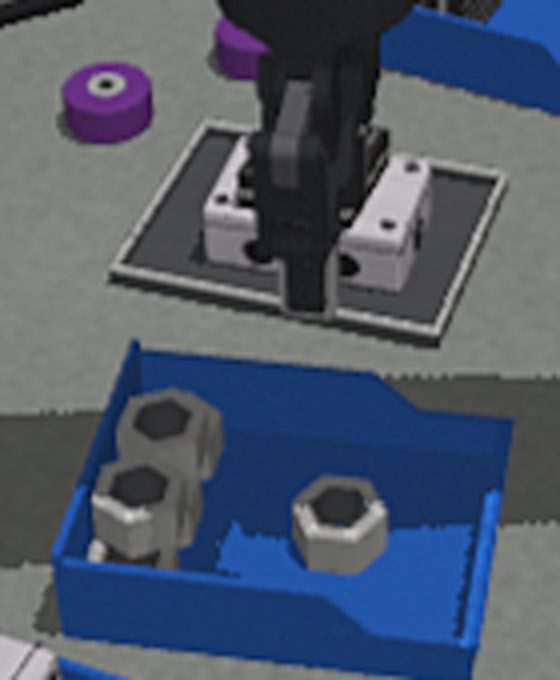

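View pics/t7.png

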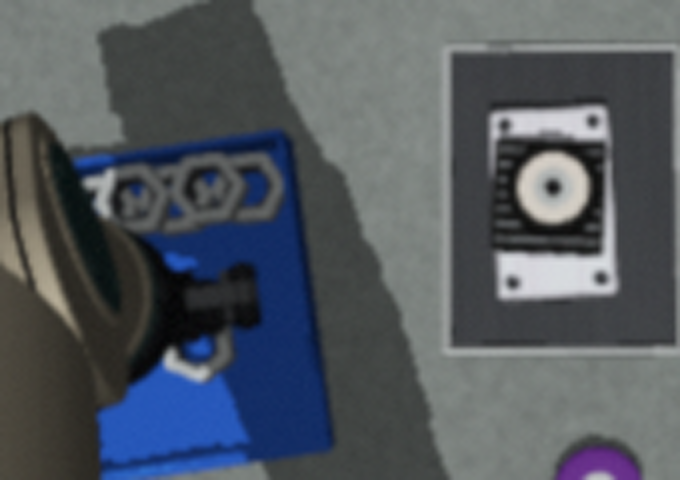

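The nut lies flat in its bin at (340,525) in the crop. The wheel, pad and box are clearly visible in the top view, so I'll measure them.

```bash
python3 - <<'E'
from h import *
d=imaging.get_image("top"); o=np.array([285,185])
g=cv2.cvtColor(d["img"],cv2.COLOR_RGB2GRAY)[185:275,285:355]
big=cv2.resize(g,None,fx=8,fy=8,interpolation=cv2.INTER_CUBIC)
cv2.imwrite("pics/t8.png",big)
m=(big>130).astype(np.uint8)
n,l,st,ce=cv2.connectedComponentsWithStats(m)
for i in range(1,n):
    if st[i,4]>2000: 
        q=ce[i]/8+o-.44; print(st[i],q,plane(d,[q],85)[0].round(1))
E
```

```text
[    0     0   560   676 48668] [311.42552766 224.6790053 ] [561.3  22.4  85. ]
[ 109    0   97   37 2794] [304.58858805 186.57646385] [642.   38.3  85. ]
[  140   172   239    98 12306] [317.66530432 210.42402974] [591.7   9.9  85. ]
[  195   266   142   140 14538] [317.82457388 226.45025313] [557.8   8.9  85. ]
[  153   285   243   274 22369] [319.98777393 246.54762797] [515.7   3.7  85. ]
```

View pics/t8.png

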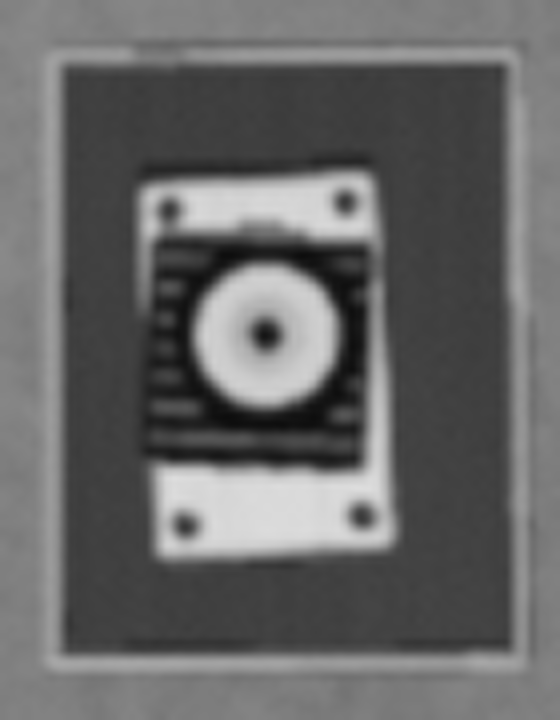

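Wheel centre is (557.8, 8.9). Moving back above it with the jaw at 88°.

```bash
python3 -c "
from h import *
plan(557.8,8.5,140,88)"
```

```text
tcp [476.8 203.6 157.8] jaw -80.5 F [-0.1 -0.2 -1.3] w 59.9 t 10.75
shift cm [-4.75  1.77 20.58] turn y 11.5 tool-y vs down [ 0.003  0.001 -1.   ] q7 -1.78
```

```bash
python3 -m inch '[0.78,-0.2,0,0.8,0,0.5,0,0.78,-0.6,0.2,2.8,0,2,0,0.78,-1.3,0.4,5.8,0,4,0,0.78,-2.1,0.7,9,0,6,0,0.78,-2.8,1,12.2,0,8,0,0.78,-3.5,1.3,15.2,0,10,0,0.78,-4.2,1.6,18,0,11,0,0.78,-4.5,1.7,19.7,0,11.5,0,0.78,-4.75,1.8,20.4,0,11.5,0,0.78,-4.75,1.8,20.6,0,11.5,0,0.78,-4.75,1.8,20.6,0,11.5,0,0.78,-4.75,1.8,20.6,0,11.5,0]'; python3 -c "
from h import *
plan(557.8,8.5,64,88)"
```

```text
clock: 11.95
eef_pos: [556.6, 9.4, 138.1]
tool_rot: [-1.572, -0.001, 3.109]
force: [-0.3, -0.1, 0.3]
width: 66.6
tcp [556.6   9.4 138.1] jaw -91.8 F [-0.3 -0.1  0.3] w 66.6 t 11.95
shift cm [-0.13  7.41  0.09] turn y 0.2 tool-y vs down [-0.001  0.001 -1.   ] q7 -1.56
```

```bash
python3 -m inch '[0.78,-0.1,0.5,0.1,0,0,0,0.78,-0.1,1.7,0.1,0,0,0,0.78,-0.1,3.2,0.1,0,0,0,0.78,-0.1,4.5,0.1,0,0,0,0.78,-0.1,5.2,0.1,0,0,0,0.78,-0.1,5.5,0.1,0,0,0,0.78,-0.1,5.5,0.1,0,0,0,0.78,-0.1,5.5,0.1,0,0,0]'; python3 -c "
from h import *
plan(557.8,8.5,64,88)
crop('side','pics/s9.png',260,170,120,120,5)
"
```

```text
clock: 12.75
eef_pos: [558.5, 6.9, 83.6]
tool_rot: [-1.571, 0.001, 3.107]
force: [1.3, -0.6, -0.2]
width: 66.5
tcp [558.5   6.9  83.6] jaw -92.0 F [ 1.3 -0.6 -0.2] w 66.5 t 12.75
shift cm [ 0.07  1.96 -0.16] turn y 0.0 tool-y vs down [ 0.001  0.    -1.   ] q7 -1.54
```

View pics/s9.png

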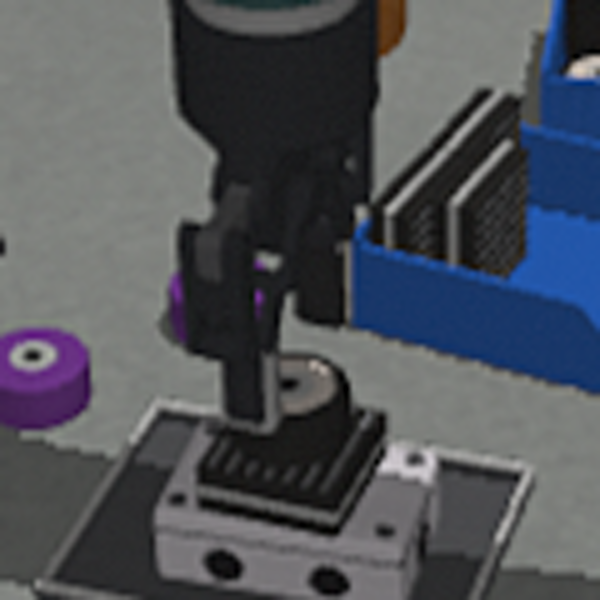

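The fingers straddle the wheel. Descending and closing gently.

```bash
python3 -m inch '[0.78,0,0.3,-0.15,0,0,0,0.78,0,1,-0.15,0,0,0,0.78,0,1.6,-0.15,0,0,0,0.78,0,1.9,-0.15,0,0,0,0.78,0,1.9,-0.15,0,0,0,0.65,0,1.9,-0.15,0,0,0,0.6,0,1.9,-0.15,0,0,0,0.5,0,1.9,-0.15,0,0,0,0,0,1.9,-0.15,0,0,0,0,0,1.9,-0.15,0,0,0,0,0,1.9,-0.15,0,0,0]'; python3 -m inch '[0,0,-0.2,0,0,0,0,0,0,-0.6,0,0,0,0,0,0,-1.2,0,0,0,0,0,0,-2,0,0,0,0,0,0,-3.5,0,0,0,0,0,0,-5.5,0,0,0,0,0,0,-7.5,0,0,0,0,0,0,-8.5,0,0,0,0,0,0,-9,0,0,0,0,0,0,-9,0,0,0,0]';python3 -c "
from h import *
a=np.radians(10.6);print(474.1-25*np.cos(a),-406.1-25*np.sin(a))
plan(449.5,-410.7,160,100.6)
crop('side','pics/s10.png',250,120,140,160,4)
"
```

```text
clock: 13.9
eef_pos: [558.5, 8.4, 65.0]
tool_rot: [-1.571, 0.001, 3.107]
force: [-1.4, 0.1, 6.1]
width: 48.1
clock: 14.9
eef_pos: [558.4, 8.5, 154.8]
tool_rot: [-1.571, 0.001, 3.108]
force: [0.0, 0.5, -1.2]
width: 48.0
449.52661627126116 -410.698783765318
tcp [558.4   8.5 154.8] jaw -92.0 F [ 0.   0.5 -1.2] w 48.0 t 14.9
shift cm [ 9.45 -0.54 42.26] turn y -12.6 tool-y vs down [ 0.001  0.    -1.   ] q7 -1.56
```

View pics/s10.png

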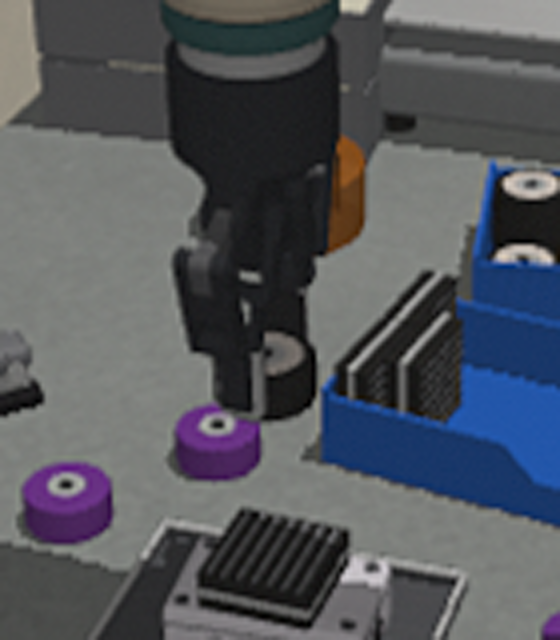

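The wheel is held flat and the pad is undisturbed. Travelling to the wheel bin.

```bash
python3 -m inch '[0,0.2,0,1,0,0,0,0,0.9,0,4,0,-1,0,0,1.8,0,8,0,-2.5,0,0,2.8,-0.1,12.5,0,-4,0,0,3.8,-0.2,17,0,-5.5,0,0,4.8,-0.3,21.5,0,-7,0,0,5.8,-0.4,26,0,-8.5,0,0,6.8,-0.5,30.5,0,-10,0,0,7.8,-0.5,35,0,-11.5,0,0,8.7,-0.5,39,0,-12.5,0,0,9.3,-0.5,41.5,0,-12.6,0,0,9.45,-0.5,42.3,0,-12.6,0]'; python3 -m inch '[0,0,0,0,0,0,0,0,0,0,0,0,0,0,0,0,0,0,0,0,0]';python3 -c "
from h import *
plan(449.5,-410.7,20,100.6)
crop('top','pics/t10.png',430,190,160,140,4)
"
```

```text
clock: 16.15
eef_pos: [445.7, -415.6, 158.2]
tool_rot: [-1.57, -0.003, -2.962]
force: [-0.0, -0.2, -0.7]
width: 47.6
clock: 16.45
eef_pos: [450.3, -408.8, 159.1]
tool_rot: [-1.572, 0.0, -2.953]
force: [-0.4, -0.1, -0.3]
width: 48.2
tcp [ 450.3 -408.8  159.1] jaw -79.2 F [-0.4 -0.1 -0.3] w 48.2 t 16.45
shift cm [ 0.12 13.91  0.2 ] turn y 0.2 tool-y vs down [ 0.     0.002 -1.   ] q7 -0.68
```

View pics/t10.png

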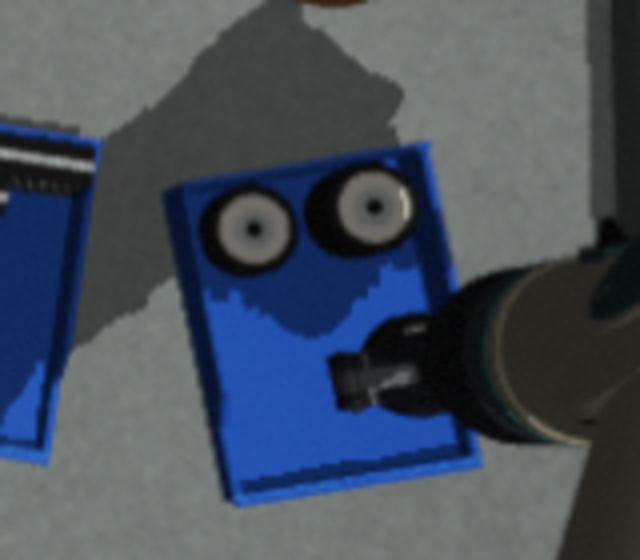

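The gripper is over the free floor in front of the wheel stock. Lowering.

```bash
python3 -m inch '[0,0,0.5,0.1,0,0,0,0,0.1,2,0.2,0,0,0,0,0.1,4.5,0.2,0,0,0,0,0.1,7.5,0.2,0,0,0,0,0.1,10,0.2,0,0,0,0,0.1,12,0.2,0,0,0,0,0.1,13.3,0.2,0,0,0,0,0.1,13.8,0.2,0,0,0,0,0.1,13.9,0.2,0,0,0,0,0.1,13.9,0.2,0,0,0]'; python3 -m inch '[0,0,0.3,0,0,0,0,0,0,0.6,0,0,0,0,0,0,0.9,0,0,0,0,0,0,1,0,0,0,0,0,0,1,0,0,0,0,0,0,1,0,0,0,0]'
```

```text
clock: 17.5
eef_pos: [449.2, -413.6, 21.0]
tool_rot: [-1.57, 0.001, -2.956]
force: [-0.2, -0.5, -1.0]
width: 47.9
clock: 18.1
eef_pos: [448.7, -413.2, 10.3]
tool_rot: [-1.571, 0.0, -2.956]
force: [-0.6, -0.8, -0.6]
width: 48.0
```

```bash
python3 -m inch '[0,0,0.1,0,0,0,0,0,0,0.2,0,0,0,0,0,0,0.25,0,0,0,0,0,0,0.25,0,0,0,0]'; python3 -c "
from h import *
crop('side','pics/s11.png',340,120,130,110,6)"
```

```text
clock: 18.5
eef_pos: [448.7, -413.2, 8.0]
tool_rot: [-1.571, 0.0, -2.956]
force: [-0.2, 0.7, 1.3]
width: 48.0
```

View pics/s11.png

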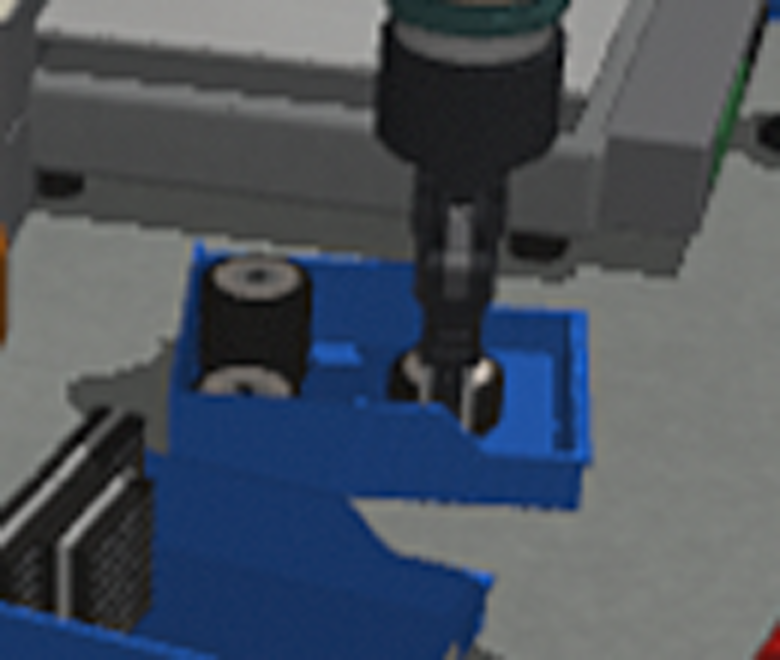

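The wheel is at the floor (force turning positive). Releasing and rising.

```bash
python3 -m inch '[0,0,0.05,0,0,0,0,0.62,0,0.05,0,0,0,0,0.7,0,0.05,0,0,0,0,0.8,0,0,0,0,0,0.8,0,-0.1,0,0,0,0,0.8,0,-0.5,0,0,0,0,0.8,0,-1.5,0,0,0,0,0.8,0,-4,0,0,0,0,0.8,0,-7,0,0,0,0,0.8,0,-10.5,0,0,0,0,0.8,0,-13.5,0,0,0,0,0.8,0,-15,0,0,0,0]'; python3 -c "
from h import *
crop('side','pics/s12.png',340,120,130,110,6)
crop('top','pics/t12.png',285,185,80,95,6)
plan(555.5,11,120,88)"
```

```text
tcp [ 448.7 -413.2    8. ] jaw -79.4 F [-1.2  0.2  2.7] w 48.0 t 18.65
shift cm [-18.33 -11.2  -39.72] turn y 12.6 tool-y vs down [ 0. -0. -1.] q7 -0.67schema error: expected a multiple of 7 numbers
```

View pics/s12.png

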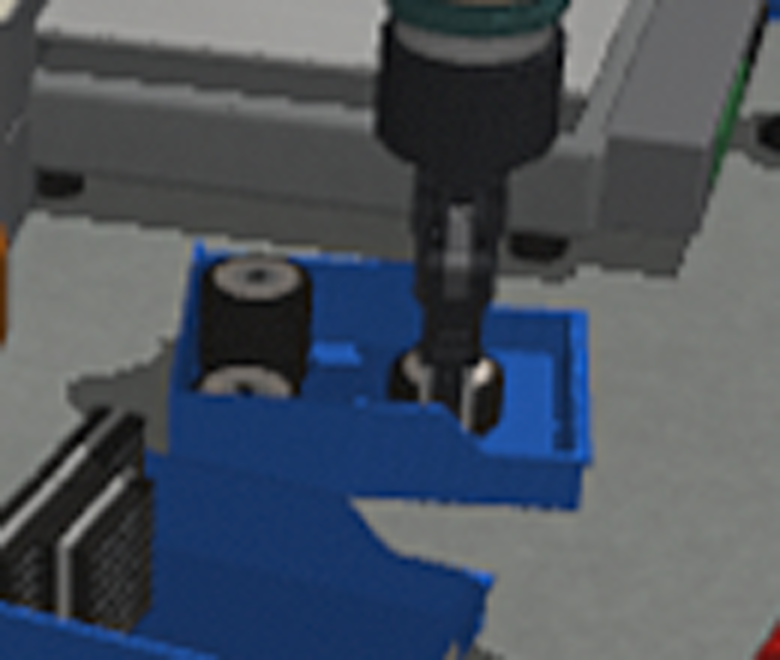

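View pics/t12.png

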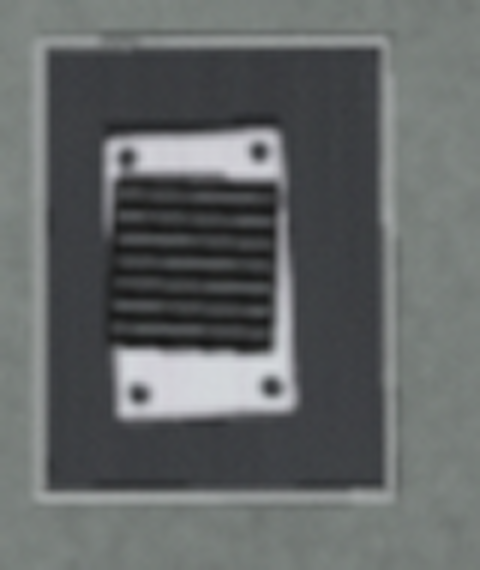

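One row was short a number, so the call was refused and nothing moved: the wheel is still gripped at the floor. I'll retype it. The top crop now shows the pad corners clearly: (117,178), (278,184), (272,352), (110,345).

```bash
python3 -m inch '[0,0,0.05,0,0,0,0,0.62,0,0.05,0,0,0,0,0.7,0,0.05,0,0,0,0,0.8,0,0,0,0,0,0,0.8,0,-0.1,0,0,0,0,0.8,0,-0.5,0,0,0,0,0.8,0,-1.5,0,0,0,0,0.8,0,-4,0,0,0,0,0.8,0,-7,0,0,0,0,0.8,0,-10.5,0,0,0,0,0.8,0,-13.5,0,0,0,0,0.8,0,-15,0,0,0,0]'; python3 -c "
from h import *
crop('side','pics/s13.png',340,120,130,110,6)
d=crop('top','pics/t13.png',285,185,80,95,6)
o=np.array([285,185])
P=plane(d,np.array([(117,178),(278,184),(272,352),(110,345)])/6+o-.42,61);print(P.round(1).tolist(),P.mean(0))
a=P[0]-P[3]+P[1]-P[2];print(np.degrees(np.arctan2(a[1],a[0])))
P=plane(d,np.array([(127,157),(259,151),(272,387),(139,393)])/6+o-.42,39);print('holes',P.round(1).tolist(),P.mean(0))
a=P[0]-P[3]+P[1]-P[2];print(np.degrees(np.arctan2(a[1],a[0])))
plan(P.mean(0)[0],P.mean(0)[1],120,88)"
```

```text
clock: 19.85
eef_pos: [449.9, -414.4, 161.8]
tool_rot: [-1.567, 0.003, -2.956]
force: [0.3, -0.1, -0.3]
width: 68.5
[[586.4, 39.3, 61.0], [585.1, -18.2, 61.0], [525.0, -17.0, 61.0], [526.6, 40.6, 61.0]] [555.80121189  11.17589391  61.        ]
-1.19134606361147
holes [[597.2, 36.7, 39.0], [600.1, -11.1, 39.0], [514.3, -17.2, 39.0], [511.4, 30.7, 39.0]] [555.73971947   9.7748199   39.        ]
4.0238013021136965
tcp [ 450.2 -414.6  161.3] jaw -79.4 F [ 0.1 -0.  -0.9] w 68.5 t 19.95
shift cm [-18.19   4.01 -39.78] turn y 12.6 tool-y vs down [ 0.005 -0.004 -1.   ] q7 -0.67
```

View pics/s13.png

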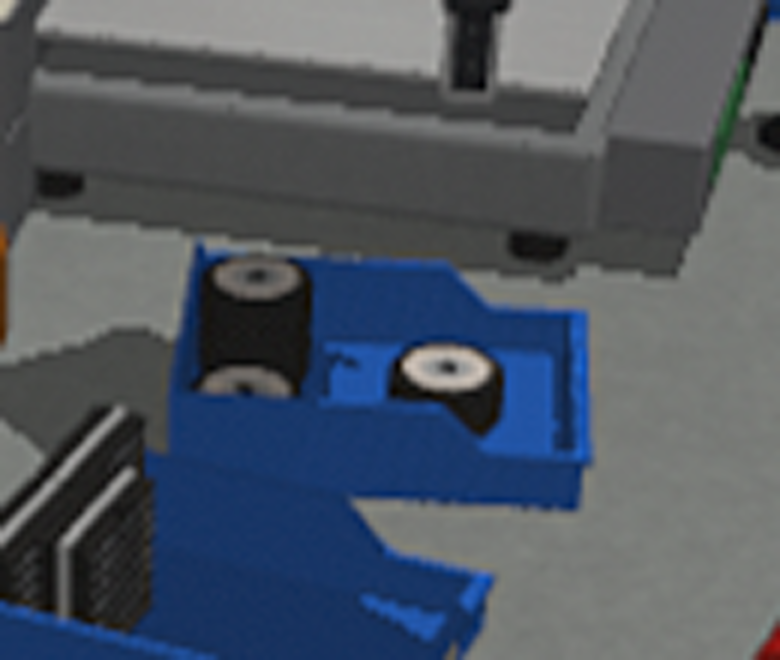

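The wheel lies flat, let go. Pad centre is (555.8,11.2), yaw -1.2°. Moving above it.

```bash
python3 -m inch '[0.92,-0.5,0,-1,0,0,0,0.92,-1.7,0.3,-3.7,0,1,0,0.92,-3.4,0.7,-7.5,0,2.5,0,0.92,-5.3,1.1,-11.7,0,4,0,0.92,-7.2,1.5,-15.9,0,5.5,0,0.92,-9.2,1.9,-20.1,0,7,0,0.92,-11.1,2.3,-24.3,0,8.5,0,0.92,-13,2.8,-28.5,0,10,0,0.92,-14.9,3.3,-32.5,0,11,0,0.92,-16.7,3.7,-36.5,0,11.8,0,0.92,-17.8,4,-39,0,11.8,0,0.92,-18.2,4,-39.9,0,11.8,0]'; python3 -m inch '[0.92,0,0,0,0,0,0,0.92,0,0,0,0,0,0,0.92,0,0,0,0,0,0]';python3 -c "
from h import *
plan(555.8,11.2,37,88.8)"
```

```text
clock: 21.15
eef_pos: [552.5, 17.8, 116.0]
tool_rot: [-1.573, -0.004, 3.128]
force: [-0.0, -1.5, -0.0]
width: 78.4
clock: 21.45
eef_pos: [553.3, 10.0, 117.8]
tool_rot: [-1.569, -0.0, 3.118]
force: [-0.4, -0.4, 0.6]
width: 78.8
tcp [553.3  10.  117.8] jaw -91.3 F [-0.4 -0.4  0.6] w 78.8 t 21.45
shift cm [-0.25  8.08 -0.14] turn y -0.1 tool-y vs down [-0.001 -0.001 -1.   ] q7 -1.53
```

```bash
python3 -m inch '[0.92,-0.2,0.5,-0.1,0,0,0,0.92,-0.2,1.7,-0.1,0,0,0,0.92,-0.2,3.3,-0.1,0,0,0,0.92,-0.2,4.8,-0.1,0,0,0,0.92,-0.2,5.7,-0.1,0,0,0,0.92,-0.2,6,-0.1,0,0,0,0.92,-0.2,6,-0.1,0,0,0,0.92,-0.2,6,-0.1,0,0,0]'; python3 -c "
from h import *
plan(555.8,11.2,37,88.8)
crop('side','pics/s14.png',260,170,120,120,5)
"
```

```text
clock: 22.25
eef_pos: [556.3, 13.3, 58.2]
tool_rot: [-1.571, 0.001, 3.121]
force: [-0.2, 0.3, 0.4]
width: 78.6
tcp [556.3  13.3  58.2] jaw -91.2 F [-0.2  0.3  0.4] w 78.6 t 22.25
shift cm [0.04 2.12 0.22] turn y 0.0 tool-y vs down [ 0.001  0.    -1.   ] q7 -1.52
```

View pics/s14.png

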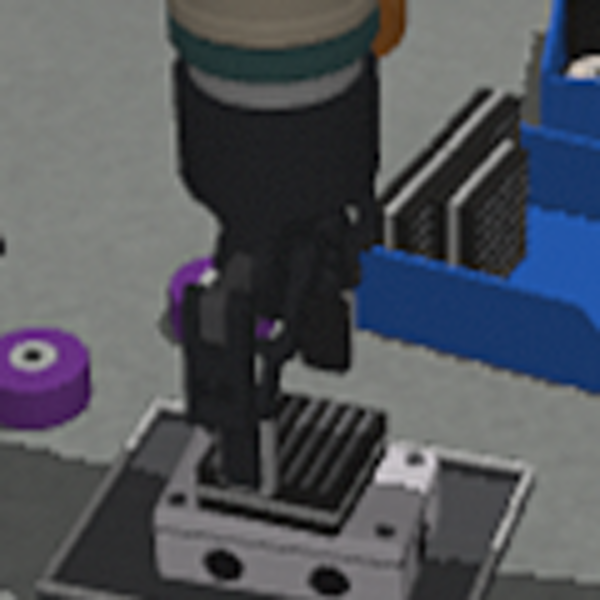

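The fingers straddle the pad. I'll centre, descend 21 mm and close stepwise.

```bash
python3 -m inch '[0.92,0.05,0.3,0.2,0,0,0,0.92,0.05,1,0.2,0,0,0,0.92,0.05,1.7,0.2,0,0,0,0.92,0.05,2.1,0.2,0,0,0,0.92,0.05,2.1,0.2,0,0,0,0.85,0.05,2.1,0.2,0,0,0,0.78,0.05,2.1,0.2,0,0,0,0.72,0.05,2.1,0.2,0,0,0,0.68,0.05,2.1,0.2,0,0,0,0,0.05,2.1,0.2,0,0,0,0,0.05,2.1,0.2,0,0,0,0,0.05,2.1,0.2,0,0,0]'; python3 -m inch '[0,0,-0.1,0,0,0,0,0,0,-0.3,0,0,0,0,0,0,-0.6,0,0,0,0,0,0,-1,0,0,0,0,0,0,-1.5,0,0,0,0,0,0,-1.8,0,0,0,0,0,0,-2,0,0,0,0,0,0,-2,0,0,0,0]';python3 -c "
from h import *
a=np.radians(-7.9);print(494-23*np.cos(a),-206.4-23*np.sin(a))
crop('side','pics/s15.png',260,150,120,140,5)
"
```

```text
clock: 23.5
eef_pos: [555.5, 11.4, 37.5]
tool_rot: [-1.571, 0.001, 3.121]
force: [-1.3, 0.0, 5.6]
width: 58.8
clock: 24.3
eef_pos: [555.6, 11.5, 57.2]
tool_rot: [-1.571, 0.001, 3.121]
force: [0.5, -0.4, -1.5]
width: 58.7
471.2182823455189 -203.23877544114563
```

View pics/s15.png

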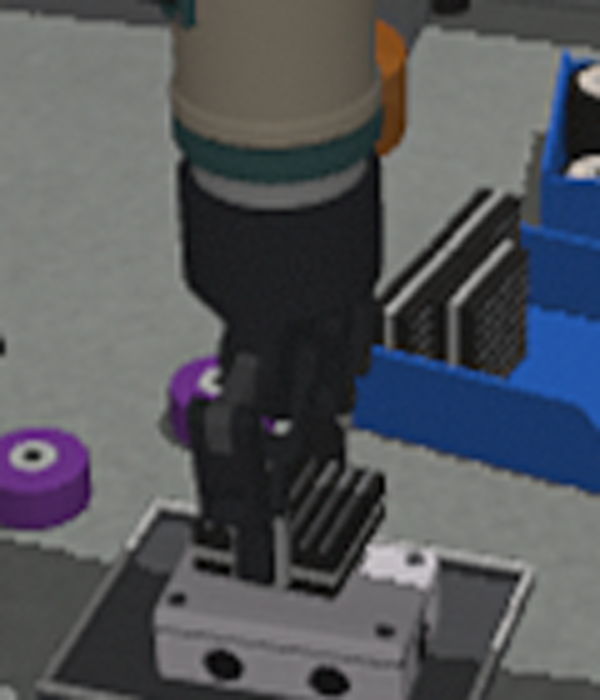

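The pad is lifted flat off the box. Raising it.

```bash
python3 -m inch '[0,0,-0.5,0,0,0,0,0,0,-2,0,0,0,0,0,0,-4,0,0,0,0,0,0,-6,0,0,0,0,0,0,-7.5,0,0,0,0,0,0,-8.3,0,0,0,0,0,0,-8.5,0,0,0,0,0,0,-8.5,0,0,0,0]';python3 -c "
from h import *
plan(471.2,-203.2,145,82.1)
"
```

```text
clock: 25.15
eef_pos: [555.1, 11.5, 141.7]
tool_rot: [-1.571, -0.0, 3.122]
force: [-0.2, -0.1, -1.9]
width: 58.7
tcp [555.1  11.5 141.7] jaw -91.2 F [-0.2 -0.1 -1.9] w 58.7 t 25.15
shift cm [ 7.96 -0.33 21.64] turn y 6.7 tool-y vs down [-0.  0. -1.] q7 -1.54
```

```bash
python3 -m inch '[0,0.3,0,0.7,0,0,0,0,0.9,0,2.5,0,1,0,0,2,-0.1,5.4,0,2,0,0,3.1,-0.1,8.5,0,3,0,0,4.3,-0.2,11.7,0,4,0,0,5.5,-0.3,14.8,0,5,0,0,6.5,-0.3,17.8,0,6,0,0,7.3,-0.3,20,0,6.7,0,0,7.8,-0.3,21.2,0,6.7,0,0,8,-0.3,21.6,0,6.7,0,0,8,-0.3,21.6,0,6.7,0,0,8,-0.3,21.6,0,6.7,0]';python3 -c "
from h import *
plan(471.2,-203.2,20,82.1)
crop('top','pics/t15.png',370,190,120,130,4)
"
```

```text
clock: 26.35
eef_pos: [471.5, -201.4, 144.6]
tool_rot: [-1.572, -0.0, 3.007]
force: [0.2, -0.4, -2.6]
width: 58.9
tcp [ 471.5 -201.4  144.6] jaw -97.7 F [ 0.2 -0.4 -2.6] w 58.9 t 26.35
shift cm [1.000e-02 1.246e+01 2.000e-01] turn y 0.2 tool-y vs down [ 0.     0.001 -1.   ] q7 -1.23
```

View pics/t15.png

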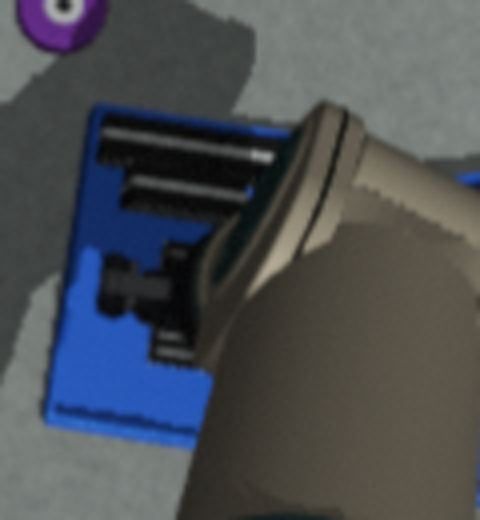

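The pad's visible corner at (175,350) in the crop is in the free front space. Descending.

```bash
python3 -m inch '[0,0,0.5,0,0,0,0,0,0,2,0.1,0,0,0,0,0,4.5,0.1,0,0,0,0,0,7,0.1,0,0,0,0,0,9.2,0.1,0,0,0,0,0,10.8,0.1,0,0,0,0,0,11.8,0.1,0,0,0,0,0,12.3,0.1,0,0,0,0,0,12.4,0.1,0,0,0,0,0,12.4,0.1,0,0,0]';python3 -c "
from h import *
plan(471.2,-203.2,5,82.1)
crop('side','pics/s16.png',310,140,130,120,5)
"
```

```text
clock: 27.4
eef_pos: [471.3, -203.9, 21.2]
tool_rot: [-1.571, 0.001, 3.005]
force: [0.4, 1.0, -2.0]
width: 59.0
tcp [ 471.3 -203.9   21.2] jaw -97.8 F [ 0.4  1.  -2. ] w 59.0 t 27.4
shift cm [ 0.02  1.62 -0.07] turn y 0.1 tool-y vs down [ 0.001 -0.    -1.   ] q7 -1.19
```

View pics/s16.png

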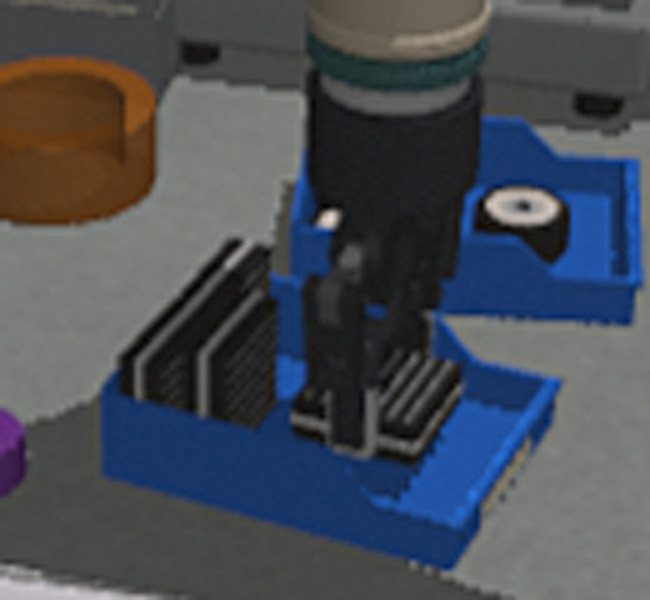

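The pad is level, inside the bin and clear of the stock. Lowering to the floor.

```bash
python3 -m inch '[0,0,0.4,0,0,0,0,0,0,0.8,0,0,0,0,0,0,1.2,0,0,0,0,0,0,1.5,0,0,0,0,0,0,1.6,0,0,0,0,0,0,1.65,0,0,0,0,0,0,1.65,0,0,0,0]'; python3 -m inch '[0,0,0.1,0,0,0,0,0,0,0.15,0,0,0,0,0,0,0.2,0,0,0,0,0,0,0.2,0,0,0,0]'
```

```text
clock: 28.15
eef_pos: [470.8, -203.9, 4.3]
tool_rot: [-1.571, -0.0, 3.004]
force: [-0.1, 0.1, -1.7]
width: 58.8
clock: 28.55
eef_pos: [470.9, -203.8, 2.5]
tool_rot: [-1.571, 0.0, 3.005]
force: [0.7, 0.1, 0.7]
width: 58.7
```

```bash
python3 -m inch '[0,0,0.05,0,0,0,0,0,0,0.05,0,0,0,0,0.75,0,0.05,0,0,0,0,0.85,0,0,0,0,0,0,0.9,0,0,0,0,0,0,0.9,0,-0.1,0,0,0,0,0.9,0,-0.6,0,0,0,0,0.9,0,-2,0,0,0,0,0.9,0,-4.5,0,0,0,0,0.9,0,-7.5,0,0,0,0,0.9,0,-10.5,0,0,0,0,0.9,0,-13,0,0,0,0]'; python3 -c "
from h import *
crop('side','pics/s17.png',310,140,130,120,5)
d=crop('top','pics/t17.png',285,185,80,95,6)
plan(555.5,9.8,100,94)"
```

```text
clock: 29.75
eef_pos: [471.1, -204.0, 135.0]
tool_rot: [-1.57, 0.002, 3.004]
force: [0.6, -0.2, 0.5]
width: 77.0
tcp [ 473.1 -204.9  136.5] jaw -97.9 F [ 0.5 -0.3 -0.4] w 77.1 t 29.85
shift cm [ -5.2    3.65 -22.4 ] turn y -11.9 tool-y vs down [ 0.007 -0.003 -1.   ] q7 -1.22
```

View pics/s17.png

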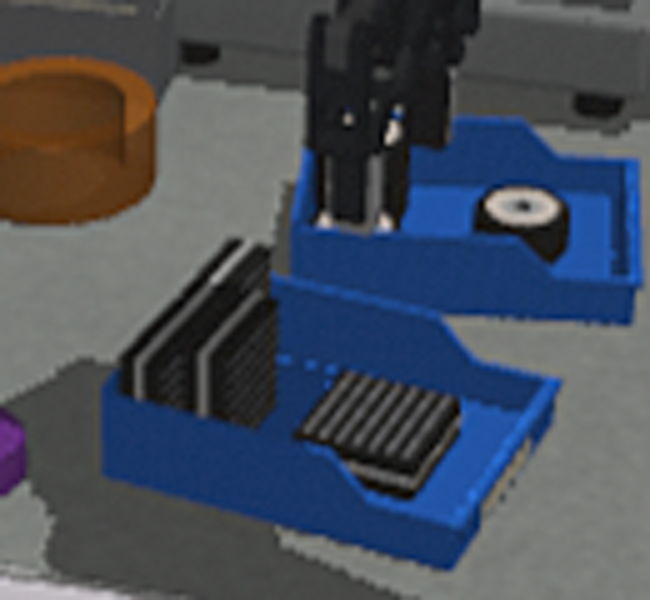

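View pics/t17.png

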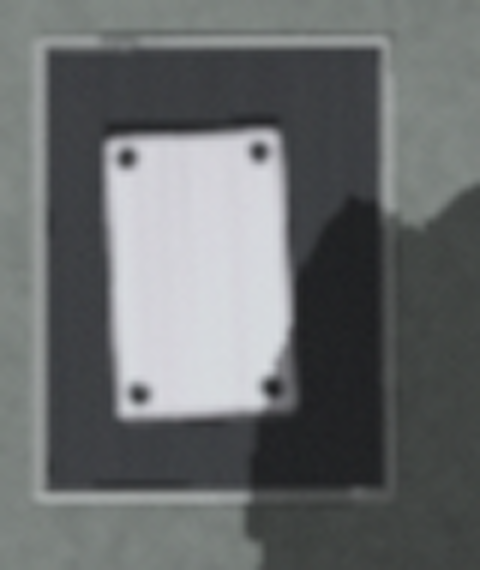

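The pad lies flat in its bin. The junction box hasn't moved: its screws are still at the pixels measured before, giving centre (555.6,9.8) and yaw 4°. Moving above it.

```bash
python3 -m inch '[1,-0.2,0,-0.7,0,0,0,1,-0.6,0.2,-2.6,0,-1,0,1,-1.3,0.5,-5.6,0,-3,0,1,-2,1,-8.8,0,-5,0,1,-2.8,1.5,-12,0,-7,0,1,-3.6,2,-15.2,0,-9,0,1,-4.3,2.3,-18.2,0,-11,0,1,-4.8,2.6,-20.6,0,-11.9,0,1,-5.1,2.6,-22,0,-11.9,0,1,-5.2,2.6,-22.4,0,-11.9,0,1,-5.2,2.6,-22.4,0,-11.9,0,1,-5.2,2.6,-22.4,0,-11.9,0]';python3 -c "
from h import *
plan(555.6,9.8,50,94)"
```

```text
clock: 31.05
eef_pos: [552.5, 9.2, 106.3]
tool_rot: [-1.57, -0.001, -3.073]
force: [0.0, -0.2, -0.9]
width: 85.3
tcp [552.5   9.2 106.3] jaw -86.1 F [ 0.  -0.2 -0.9] w 85.3 t 31.05
shift cm [-0.32  5.63 -0.05] turn y -0.1 tool-y vs down [-0.001 -0.001 -1.   ] q7 -1.45
```

```bash
python3 -m inch '[1,-0.3,0.5,0,0,0,0,1,-0.3,2,0,0,0,0,1,-0.3,4,0,0,0,0,1,-0.3,5.7,0,0,0,0,1,-0.3,6.7,0,0,0,0,1,-0.3,7,0,0,0,0,1,-0.3,7,0,0,0,0,1,-0.3,7,0,0,0,0]';python3 -c "
from h import *
plan(555.6,9.8,5,94)
crop('side','pics/s18.png',260,170,120,140,5)
d=crop('top','pics/t18.png',285,165,80,110,5)"
```

```text
clock: 31.85
eef_pos: [556.5, 10.9, 36.9]
tool_rot: [-1.571, 0.001, -3.071]
force: [-0.4, -0.0, 0.1]
width: 86.0
tcp [556.5  10.9  36.9] jaw -86.0 F [-0.4 -0.   0.1] w 86.0 t 31.85
shift cm [0.1  3.19 0.1 ] turn y 0.0 tool-y vs down [ 0.001 -0.    -1.   ] q7 -1.43
```

View pics/s18.png

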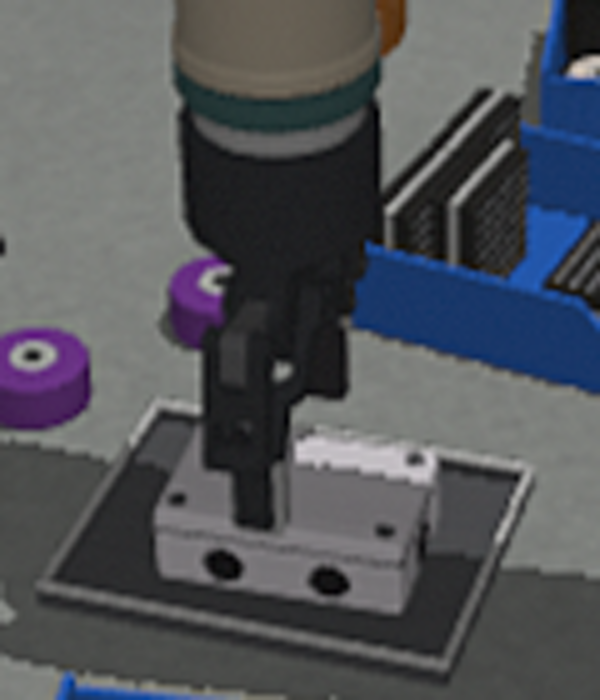

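View pics/t18.png

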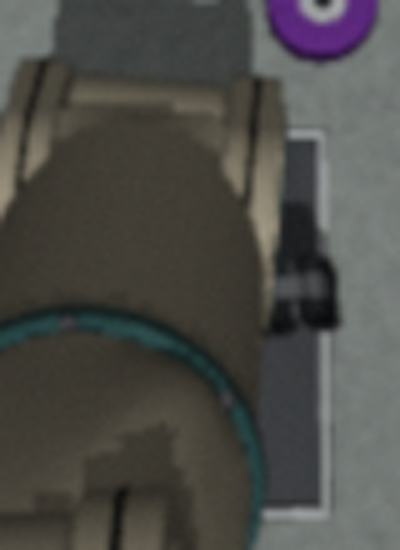

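```bash
python3 -c "
from h import *
d=imaging.get_image('side')
print((proj(d,[[545,53.4,48],[567,53.4,48],[545,53.4,43],[556,43,39]])-[260,170])*5)"; python3 -m inch '[1,0.1,0.3,0.1,0,0,0,1,0.1,0.8,0.1,0,0,0,1,0.1,1.2,0.1,0,0,0,1,0.1,1.4,0.1,0,0,0,1,0.1,1.4,0.1,0,0,0]'
```

```text
[[279.35294944 529.23252437]
 [226.65080737 518.47237559]
 [279.78894855 539.22838175]
 [263.1341815  525.89901597]]
clock: 32.5
eef_pos: [554.7, 10.1, 21.8]
tool_rot: [-1.571, -0.001, -3.071]
force: [-0.1, 0.6, 0.7]
width: 85.2
```

The fingertip matches the predicted pixel and there's no contact. I'll go the rest of the way down and close.

```bash
python3 -m inch '[1,0,0.4,0,0,0,0,1,0,1,0,0,0,0,1,0,1.5,0,0,0,0,1,0,1.7,0,0,0,0,1,0,1.7,0,0,0,0,0.9,0,1.7,0,0,0,0,0.84,0,1.7,0,0,0,0,0.8,0,1.7,0,0,0,0,0.76,0,1.7,0,0,0,0,0,0,1.7,0,0,0,0,0,0,1.7,0,0,0,0,0,0,1.7,0,0,0,0]'; python3 -m inch '[0,0,-0.1,0,0,0,0,0,0,-0.3,0,0,0,0,0,0,-0.6,0,0,0,0,0,0,-1,0,0,0,0,0,0,-1.5,0,0,0,0,0,0,-1.8,0,0,0,0,0,0,-2,0,0,0,0,0,0,-2,0,0,0,0]';python3 -c "
from h import *
a=np.radians(-3.7);print(493-19*np.cos(a),397.8-19*np.sin(a))
crop('side','pics/s19.png',260,150,120,150,4)
"
```

```text
clock: 33.7
eef_pos: [555.3, 9.9, 5.9]
tool_rot: [-1.571, 0.001, -3.071]
force: [-1.4, -0.7, 6.1]
width: 65.0
clock: 34.5
eef_pos: [555.3, 10.1, 25.7]
tool_rot: [-1.571, 0.001, -3.071]
force: [0.2, 0.6, -1.9]
width: 65.0
474.0396032528286 399.0261138568062
```

View pics/s19.png

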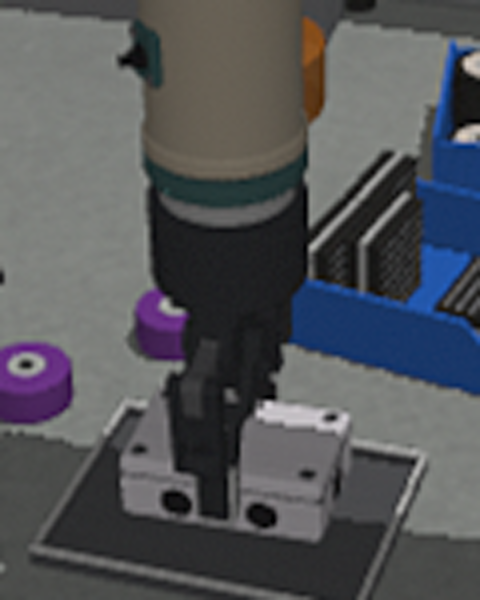

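The box is level and lifted. Raising further.

```bash
python3 -m inch '[0,0,-0.5,0,0,0,0,0,0,-2,0,0,0,0,0,0,-4.5,0,0,0,0,0,0,-7.5,0,0,0,0,0,0,-10,0,0,0,0,0,0,-11.5,0,0,0,0,0,0,-12.3,0,0,0,0,0,0,-12.5,0,0,0,0,0,0,-12.5,0,0,0,0]';python3 -c "
from h import *
plan(474,399,150,86.3)
"
```

```text
clock: 35.45
eef_pos: [554.7, 10.1, 150.3]
tool_rot: [-1.571, -0.0, -3.071]
force: [-0.3, 0.3, -3.8]
width: 64.9
tcp [554.7  10.1 150.3] jaw -86.0 F [-0.3  0.3 -3.8] w 64.9 t 35.45
shift cm [  5.31   0.04 -39.36] turn y 7.7 tool-y vs down [-0.  0. -1.] q7 -1.46
```

```bash
python3 -m inch '[0,0.1,0,-0.7,0,0,0,0,0.4,0,-3,0,0.5,0,0,0.9,0,-6.5,0,1.2,0,0,1.4,0,-10.5,0,2,0,0,1.9,0,-14.5,0,2.8,0,0,2.5,0,-18.5,0,3.6,0,0,3,0,-22.5,0,4.4,0,0,3.6,0,-26.5,0,5.2,0,0,4.1,0,-30.5,0,6,0,0,4.6,0,-34,0,6.8,0,0,5,0,-37,0,7.4,0,0,5.2,0,-38.5,0,7.7,0]';python3 -m inch '[0,0,0,0,0,0,0,0,0,0,0,0,0,0,0,0,0,0,0,0,0]'; python3 -c "
from h import *
plan(474,399,20,86.3)
"
```

```text
clock: 36.65
eef_pos: [473.3, 394.4, 149.0]
tool_rot: [-1.571, -0.002, 3.082]
force: [0.1, 0.8, -2.3]
width: 65.4
clock: 36.95
eef_pos: [476.9, 387.7, 150.1]
tool_rot: [-1.569, 0.0, 3.075]
force: [-0.5, -1.3, -2.3]
width: 65.3
tcp [476.9 387.7 150.1] jaw -93.8 F [-0.5 -1.3 -2.3] w 65.3 t 36.95
shift cm [ 0.37 13.01 -1.13] turn y -0.1 tool-y vs down [ 0.    -0.002 -1.   ] q7 -2.19
```

```bash
python3 -m inch '[0,0.1,0,-0.4,0,0,0,0,0.2,0,-0.9,0,0,0,0,0.3,0.5,-1.1,0,0,0,0,0.3,2,-1.1,0,0,0,0,0.3,4,-1.1,0,0,0,0,0.3,5.7,-1.1,0,0,0,0,0.3,6.7,-1.1,0,0,0,0,0.3,7,-1.1,0,0,0,0,0.3,7,-1.1,0,0,0]'; python3 -c "
from h import *
plan(474,399,25,86.3)
crop('side','pics/s20.png',180,290,180,190,4)
d=crop('top','pics/t20.png',80,190,120,130,4)"
```

```text
clock: 37.85
eef_pos: [473.7, 401.6, 80.1]
tool_rot: [-1.571, -0.0, 3.078]
force: [-0.3, -0.2, -3.0]
width: 64.9
tcp [473.7 401.6  80.1] jaw -93.7 F [-0.3 -0.2 -3. ] w 64.9 t 37.85
shift cm [-0.05  5.51  0.26] turn y 0.0 tool-y vs down [-0. -0. -1.] q7 -2.18
```

View pics/s20.png

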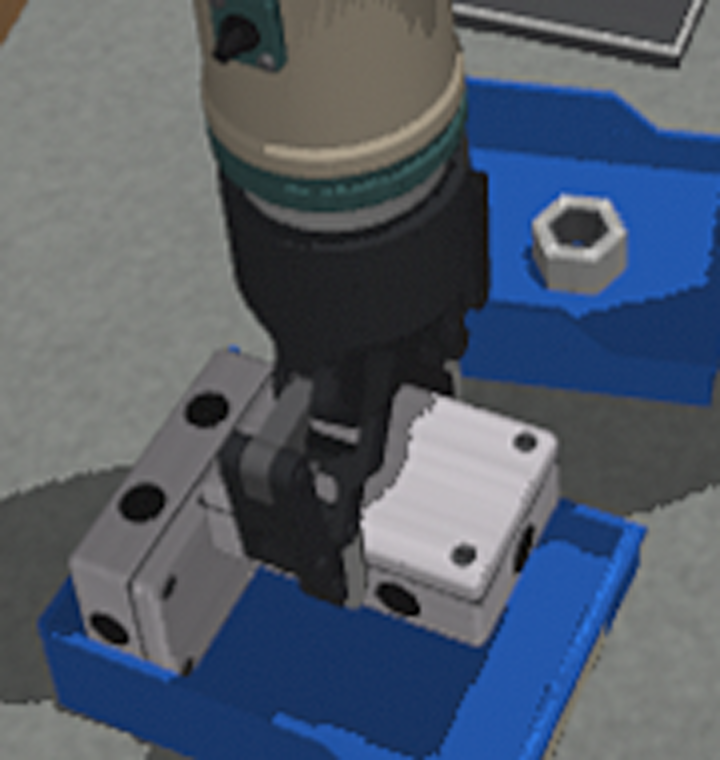

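View pics/t20.png

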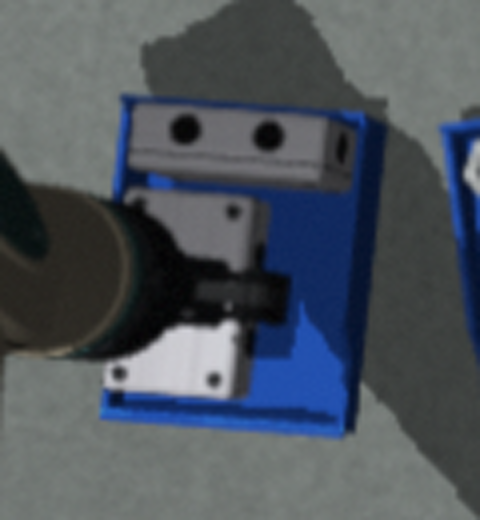

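The box is level above its bin. I'll check its position numerically from the four screws.

```bash
python3 -c "
from h import *
d=imaging.get_image('top');o=np.array([80,190])
P=plane(d,np.array([(140,205),(233,211),(214,379),(119,373)])/4+o-.4,113.2)[:,:2];c=P.mean(0)
a=(P[0]-P[3]+P[1]-P[2]);print('box',c,np.degrees(np.arctan2(a[1],a[0])))
t=np.radians(-3.5);R=np.array([[np.cos(t),np.sin(t)],[-np.sin(t),np.cos(t)]]);print('in bin',R@(c-[493,397.8]))
# stock front lower/upper edge: lid top edge on stock at z=70
Q=plane(d,np.array([(133,166),(318,177)])/4+o-.4,70)[:,:2];print('stock top front edge in bin',(R@(Q-[493,397.8]).T).T)
"
```

```text
box [474.33756466 402.31100811] -3.7956713130269444
in bin [-18.90301659   3.36327975]
stock top front edge in bin [[ 46.88275782  48.42982772]
 [ 48.56243965 -49.49839612]]
```

In bin coordinates it's at (-19, +3), with good clearance on all sides. Lowering.

```bash
python3 -m inch '[0,0,0.4,0.2,0,0,0,0,0,1.2,0.25,0,0,0,0,0,2.4,0.25,0,0,0,0,0,3.6,0.25,0,0,0,0,0,4.7,0.25,0,0,0,0,0,5.3,0.25,0,0,0,0,0,5.5,0.25,0,0,0,0,0,5.5,0.25,0,0,0]';  python3 -m inch '[0,0,0.3,0,0,0,0,0,0,0.7,0,0,0,0,0,0,1.1,0,0,0,0,0,0,1.4,0,0,0,0,0,0,1.6,0,0,0,0,0,0,1.65,0,0,0,0,0,0,1.65,0,0,0,0]'
```

```text
clock: 38.8
eef_pos: [473.5, 399.0, 24.9]
tool_rot: [-1.57, -0.0, 3.078]
force: [-0.1, 0.9, -2.5]
width: 65.3
clock: 39.5
eef_pos: [473.6, 399.1, 8.7]
tool_rot: [-1.571, -0.0, 3.078]
force: [0.8, -0.3, -2.9]
width: 65.1
```

```bash
python3 -m inch '[0,0,0.1,0,0,0,0,0,0,0.15,0,0,0,0,0,0,0.2,0,0,0,0,0,0,0.2,0,0,0,0]'; python3 -m inch '[0,0,0.03,0,0,0,0,0,0,0.03,0,0,0,0]'
```

```text
clock: 39.9
eef_pos: [473.6, 399.2, 7.0]
tool_rot: [-1.571, 0.0, 3.078]
force: [0.2, 0.0, -0.8]
width: 64.8
clock: 40.1
eef_pos: [473.6, 399.2, 7.0]
tool_rot: [-1.571, 0.0, 3.078]
force: [-0.6, -0.4, 2.4]
width: 65.1
```

The box is on the floor. Releasing and rising.

```bash
python3 -m inch '[0.8,0,0,0,0,0,0,0.86,0,0,0,0,0,0,0.88,0,0,0,0,0,0,0.88,0,-0.05,0,0,0,0,0.88,0,-0.5,0,0,0,0,0.88,0,-1.5,0,0,0,0,0.88,0,-3.5,0,0,0,0,0.88,0,-6,0,0,0,0,0.88,0,-9,0,0,0,0,0.88,0,-12,0,0,0,0,0.88,0,-14,0,0,0,0,0.88,0,-15,0,0,0,0]'; python3 -m inch '[0.88,0,-5,0,0,0,0,0.88,0,-10,0,0,0,0,0.88,0,-12,0,0,0,0,0.88,0,-12,0,0,0,0,0.88,0,-12,0,0,0,0,0.88,0,-12,0,0,0,0]'; python3 -c "
from h import *
d=imaging.get_image('side');cv2.imwrite('pics/s21.png',cv2.resize(d['img'][:,:,::-1],(800,600),interpolation=cv2.INTER_CUBIC))
d=imaging.get_image('top');cv2.imwrite('pics/t21.png',cv2.resize(d['img'][160:340,80:580,::-1],None,fx=1.6,fy=1.6,interpolation=cv2.INTER_CUBIC))"
```

```text
clock: 41.3
eef_pos: [474.6, 399.9, 159.6]
tool_rot: [-1.574, 0.003, 3.078]
force: [0.8, 0.1, -0.0]
width: 75.2
clock: 41.9
eef_pos: [472.5, 398.5, 274.8]
tool_rot: [-1.568, -0.002, 3.078]
force: [-0.1, 0.0, -0.1]
width: 75.4
```

View pics/s21.png

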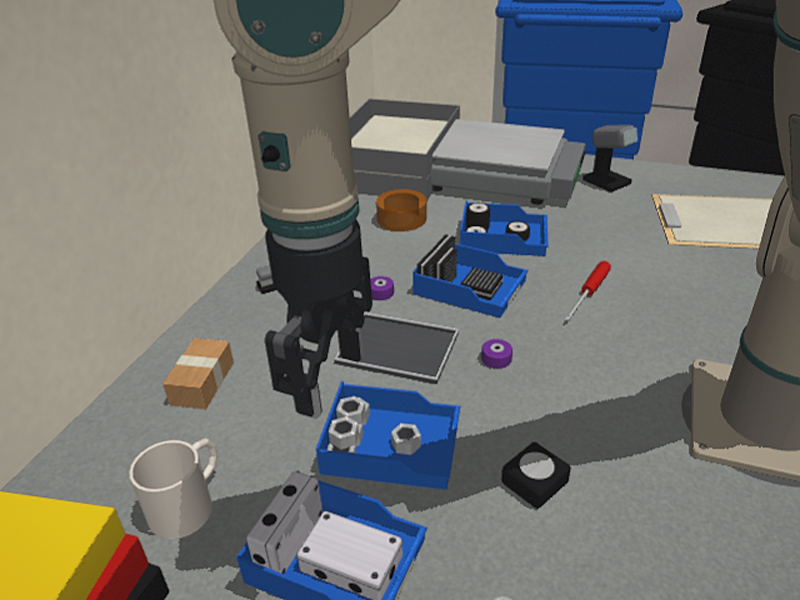

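View pics/t21.png

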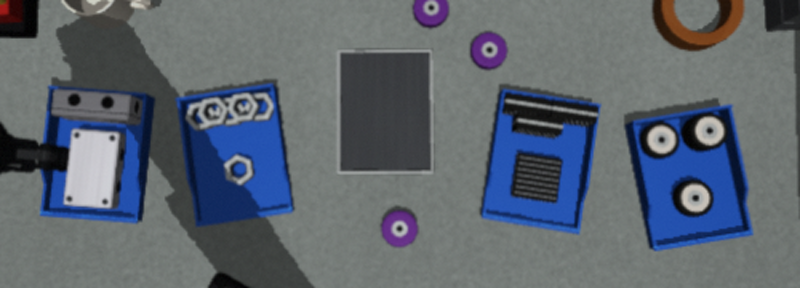

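Both views show all four parts flat in their own bins, with the tray empty. One numeric check on the box and the arm at rest, then I'll hand in.

```bash
python3 -c "
from h import *
d=crop('top','pics/t22.png',100,200,90,110,6)
s=crop('side','pics/s22.png',180,370,170,110,4.7)"
```

```text
(no output)
```

View pics/t22.png

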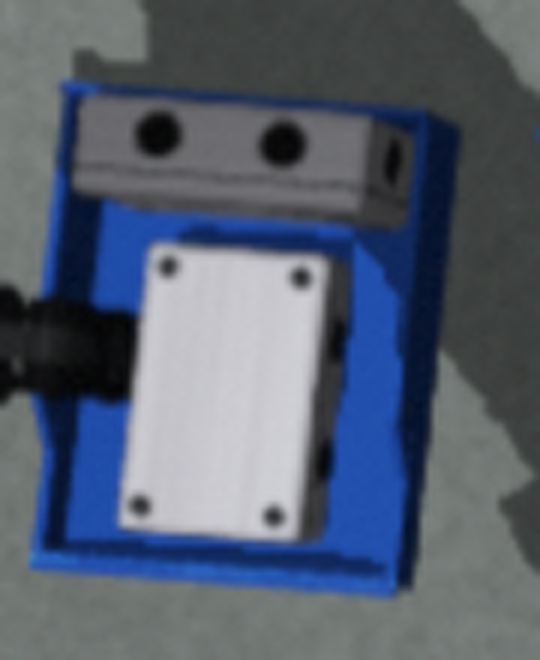

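View pics/s22.png

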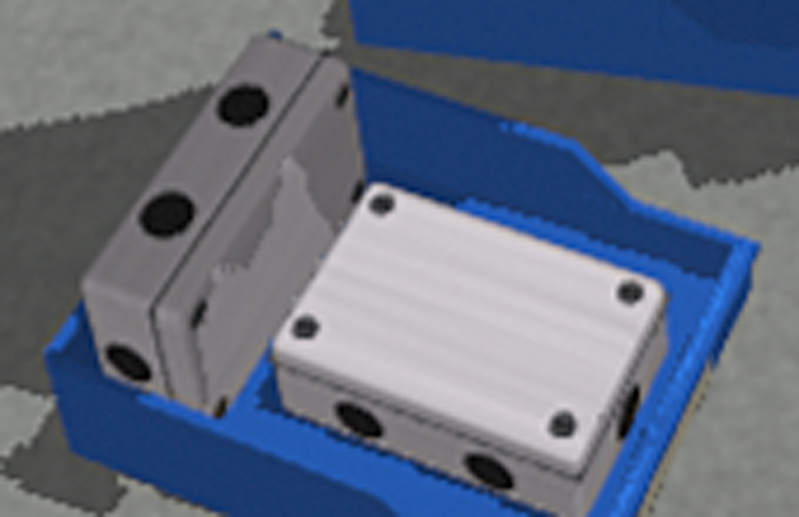

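The box lies flat on the floor, clear of the stock and walls. The floor edge is visible all around it, with screws at about (167,266), (301,277), (274,516), (139,505) in the top crop. Handing in.

```bash
python3 -c "
from h import *
s=ctrl.read_state();print(s['clock'],s['eef_pos'],abs(s['qd']).max(),s['force'])
from cell import finish_job
print(finish_job())"
```

```text
42.1 [473.10259928 398.7905204  275.26687744] 0.006772609173645806 [-0.84692133 -0.41251395 -0.55427234]
the job is handed in; nothing more can be done
None
```

I took the pile apart from the top and put the nut, wheel, pad and junction box each into the bin of its own kind. Each was lowered until the wrist force showed contact with the floor, then let go. I handed the job in at 42.1 s of the 120 s.

The last pictures from both cameras show all four parts flat in the free space in front of the stock, the tray empty and the purple look-alikes where they were. The arm was at rest about 235 mm above the box, touching nothing.

I did not recompute the parts' final positions in their bins from the last pictures. The junction box was measured at about x -19, y +3 mm in its bin just before it was lowered, and the others were set at their planned spots and checked by eye. One release command was refused for a missing number; nothing moved, and I retyped it. No check failed or disagreed at the end.

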